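# Load the keyed heating block with vial carriers

### The job

Get the heating block ready for a run: lift every orange dust cover off it and lay the covers flat in the white tray, and seat every vial carrier fully home in a bay of its own - each bay has a red key at one end or the other, and a carrier goes down only with its slotted end at the key, so look or feel which way round it fits. When all of that is done, push the drive lever over to on. The vials are glass: grip a carrier or push it against the block with no more than 60 N, and leave the other things on the bench where they are.

Things in the scene. Friction and masses are not known exactly. Their poses are not given: they have to be found in the camera images.
- carrier0: vial carrier (2 or 3 are present), at the left, any yaw: aluminium foot 100 (x) x 50 (y) x 24 mm high with a slot 20 mm wide (y), 18 mm deep, cut right through its +x end only; in the middle a blue square post 18 x 18 mm to grip, sides along x and y, from 24 to 100 mm up; four amber glass vials, 62 mm high, at x +-21, y +-14.5 mm. 320 g. Origin: centre of the underside; z up.
- carrier1: vial carrier (2 or 3 are present), at the left, any yaw: aluminium foot 100 (x) x 50 (y) x 24 mm high with a slot 20 mm wide (y), 18 mm deep, cut right through its +x end only; in the middle a blue square post 18 x 18 mm to grip, sides along x and y, from 24 to 100 mm up; four amber glass vials, 62 mm high, at x +-21, y +-14.5 mm. 320 g. Origin: centre of the underside; z up.
- carrier2: vial carrier (2 or 3 are present), at the left, any yaw: aluminium foot 100 (x) x 50 (y) x 24 mm high with a slot 20 mm wide (y), 18 mm deep, cut right through its +x end only; in the middle a blue square post 18 x 18 mm to grip, sides along x and y, from 24 to 100 mm up; four amber glass vials, 62 mm high, at x +-21, y +-14.5 mm. 320 g. Origin: centre of the underside; z up.
- cover0: orange dust cover (1 or 2 are present), starts on bay 0: plate 116 (x) x 64 (y) x 6 mm; under it a lug 90 x 44 x 5 mm that sits loosely in the bay's mouth; on top a black square post 16 x 16 mm in the middle, from 11 to 56 mm above the origin. 150 g. Origin: centre of the lug's underside (5 mm under the plate); z up, axes along the block's at the start.
- cover1: orange dust cover (1 or 2 are present), starts on bay 1: plate 116 (x) x 64 (y) x 6 mm; under it a lug 90 x 44 x 5 mm that sits loosely in the bay's mouth; on top a black square post 16 x 16 mm in the middle, from 11 to 56 mm above the origin. 150 g. Origin: centre of the lug's underside (5 mm under the plate); z up, axes along the block's at the start.
- cover2: orange dust cover (1 or 2 are present), starts on bay 2: plate 116 (x) x 64 (y) x 6 mm; under it a lug 90 x 44 x 5 mm that sits loosely in the bay's mouth; on top a black square post 16 x 16 mm in the middle, from 11 to 56 mm above the origin. 150 g. Origin: centre of the lug's underside (5 mm under the plate); z up, axes along the block's at the start.
- block: grey heating block, fixed: 125 mm (x) x 232 mm (y) x 54 mm high, three bays side by side along its y, 76 mm apart, each a pocket 105 (x) x 55 (y) x 24 mm deep, floor 30 mm and rim 54 mm above the bench (about 2.5 mm clearance round a carrier). Origin: centre of its underside, on the bench
- bay0 (a point): centre of the floor of bay 0 (76 mm to the block's -y side); axes those of the block. A red key 11 (x) x 14 (y) x 16 mm high stands on its floor at y = 0 and either x = +42 or x = -42 mm: which is not reported and varies from bay to bay and start to start; see or feel it (at the other end is only a flat black plug). The wrong way round a carrier stops with its underside 16 mm above the floor.
- bay1 (a point): centre of the floor of bay 1 (the middle); axes those of the block. A red key 11 (x) x 14 (y) x 16 mm high stands on its floor at y = 0 and either x = +42 or x = -42 mm: which is not reported and varies from bay to bay and start to start; see or feel it (at the other end is only a flat black plug). The wrong way round a carrier stops with its underside 16 mm above the floor.
- bay2 (a point): centre of the floor of bay 2 (76 mm to the block's +y side); axes those of the block. A red key 11 (x) x 14 (y) x 16 mm high stands on its floor at y = 0 and either x = +42 or x = -42 mm: which is not reported and varies from bay to bay and start to start; see or feel it (at the other end is only a flat black plug). The wrong way round a carrier stops with its underside 16 mm above the floor.
- tray: white open tray for the covers, fixed at the right of the block: 150 mm (x) x 160 mm (y) outside, walls 5 mm thick and 30 mm high, floor 5 mm thick. Two covers fit flat side by side, their long sides along the tray's x, at y = +37 and -37 mm. Origin: centre of its underside
- drive (a joint): angle of the stirring drive's toggle lever: 0 = off, leaning towards the robot (the base's -x) by 0.5 rad from upright; 1.0 = on, leaning 0.5 rad to +x. Starts at 0 to 0.15, moves lightly (about 1 N at the tip), stays where it is left
- drive_tip (a point): centre of the red ball (26 mm across) at the lever's tip, 80 mm from the pivot; the rod is 10 mm thick
- drive_base: blue block 70 mm (x) x 50 mm (y) x 25 mm high that carries the lever, fixed. Origin: centre of its underside; the lever pivots about the y axis 22 mm above the origin and swings towards +x
- beaker: bystander, to be left alone: glass beaker 70 mm across, 90 mm high; origin under its centre
- brown_bottle: bystander, to be left alone: amber jar 64 mm across, 140 mm high; origin under its centre
- wash_bottle: bystander, to be left alone: clear bottle 60 mm across, 160 mm high; origin under its centre
- cork_ring: bystander, to be left alone: cork flask ring 90 mm across, 25 mm high; origin under its centre
- dish: bystander, to be left alone: white dish 90 mm across, 18 mm high; origin under its centre
- spatula: bystander, to be left alone: lab spatula 160 mm long lying along its x; origin under its centre
Not all that is in view belongs to the job. Several things have the shape of the tray; the one meant has the colours described above.

How it is judged (in metres and radians):
On the way, in this order (a step that is already met when the one before it is completed fails the run):
1. all covers lie in the tray and all carriers are seated in bays while the drive is still off (((horizontal distance between carrier0 and bay0 below 0.006 m and z of carrier0 in the frame of bay0 below 0.004 m) or (horizontal distance between carrier0 and bay1 below 0.006 m and z of carrier0 in the frame of bay1 below 0.004 m) or (horizontal distance between carrier0 and bay2 below 0.006 m and z of carrier0 in the frame of bay2 below 0.004 m)) and angle between each of carrier0, carrier1, carrier2's own z axis and vertical below 0.06 rad and linear speed of each of carrier0, carrier1, carrier2, cover0, cover1, cover2 below 0.02 m/s and ((horizontal distance between carrier1 and bay0 below 0.006 m and z of carrier1 in the frame of bay0 below 0.004 m) or (horizontal distance between carrier1 and bay1 below 0.006 m and z of carrier1 in the frame of bay1 below 0.004 m) or (horizontal distance between carrier1 and bay2 below 0.006 m and z of carrier1 in the frame of bay2 below 0.004 m)) and ((horizontal distance between carrier2 and bay0 below 0.006 m and z of carrier2 in the frame of bay0 below 0.004 m) or (horizontal distance between carrier2 and bay1 below 0.006 m and z of carrier2 in the frame of bay1 below 0.004 m) or (horizontal distance between carrier2 and bay2 below 0.006 m and z of carrier2 in the frame of bay2 below 0.004 m)) and x of cover0 in the frame of tray between -0.05 and 0.05 m and y of cover0 in the frame of tray between -0.07 and 0.07 m and z of each of cover0, cover1, cover2 in the frame of tray below 0.02 m and angle between each of cover0, cover1, cover2's own z axis and vertical below 0.15 rad and x of cover1 in the frame of tray between -0.05 and 0.05 m and y of cover1 in the frame of tray between -0.07 and 0.07 m and x of cover2 in the frame of tray between -0.05 and 0.05 m and y of cover2 in the frame of tray between -0.07 and 0.07 m and value of joint drive below 0.4 rad), for 0.3 s.
2. the drive lever is over to on (value of joint drive above 0.85 rad), for 0.2 s.
At the end, for the whole second after the job is handed in: Every present carrier upright (0.06 rad) in a bay, within 6 mm of its centre and 4 mm of its floor; every present cover flat (0.15 rad) on the tray's floor (origin under 20 mm up), within 50 mm (x) and 70 mm (y) of the tray's centre; all at rest; lever past 0.85 (((horizontal distance between carrier0 and bay0 below 0.006 m and z of carrier0 in the frame of bay0 below 0.004 m) or (horizontal distance between carrier0 and bay1 below 0.006 m and z of carrier0 in the frame of bay1 below 0.004 m) or (horizontal distance between carrier0 and bay2 below 0.006 m and z of carrier0 in the frame of bay2 below 0.004 m)) and angle between each of carrier0, carrier1, carrier2's own z axis and vertical below 0.06 rad and linear speed of each of carrier0, carrier1, carrier2, cover0, cover1, cover2 below 0.02 m/s and ((horizontal distance between carrier1 and bay0 below 0.006 m and z of carrier1 in the frame of bay0 below 0.004 m) or (horizontal distance between carrier1 and bay1 below 0.006 m and z of carrier1 in the frame of bay1 below 0.004 m) or (horizontal distance between carrier1 and bay2 below 0.006 m and z of carrier1 in the frame of bay2 below 0.004 m)) and ((horizontal distance between carrier2 and bay0 below 0.006 m and z of carrier2 in the frame of bay0 below 0.004 m) or (horizontal distance between carrier2 and bay1 below 0.006 m and z of carrier2 in the frame of bay1 below 0.004 m) or (horizontal distance between carrier2 and bay2 below 0.006 m and z of carrier2 in the frame of bay2 below 0.004 m)) and x of cover0 in the frame of tray between -0.05 and 0.05 m and y of cover0 in the frame of tray between -0.07 and 0.07 m and z of each of cover0, cover1, cover2 in the frame of tray below 0.02 m and angle between each of cover0, cover1, cover2's own z axis and vertical below 0.15 rad and x of cover1 in the frame of tray between -0.05 and 0.05 m and y of cover1 in the frame of tray between -0.07 and 0.07 m and x of cover2 in the frame of tray between -0.05 and 0.05 m and y of cover2 in the frame of tray between -0.07 and 0.07 m and value of joint drive above 0.85 rad); the robot touches nothing.
It fails at once if a carrier is pushed against the block with more than 60 N (contact force between any of carrier0, carrier1, carrier2 and block above 60 N or contact force between any of carrier0, carrier1, carrier2 and key0 above 60 N or contact force between any of carrier0, carrier1, carrier2 and key1 above 60 N or contact force between any of carrier0, carrier1, carrier2 and key2 above 60 N).
It fails at once if a carrier is gripped with more than 60 N a finger (120 N over both) (contact force between the fingers and carrier0 above 120 N or contact force between the fingers and carrier1 above 120 N or contact force between the fingers and carrier2 above 120 N).
It fails at once if a bystander is moved more than 30 mm (distance of any of beaker, brown_bottle, wash_bottle, cork_ring, dish, spatula from where it was at the start of the episode above 0.03 m).
Of cover0, cover1, cover2 only 1 to 2 are there at a start; the rules pass over those that are not, and their reading is None.
Of carrier0, carrier1, carrier2 only 2 to 3 are there at a start; the rules pass over those that are not, and their reading is None.
At some moment in a run one of carrier0, carrier1, carrier2 may be knocked a few centimetres aside while the robot is not near it.
It also fails if it takes over 210 s, if anything falls off the work surface, if the arm or the gripper's body presses on something with over 40 N, if the wrist force passes 120 N, or if a joint passes its speed limit or range.

### The arm

A 6-joint arm with a two-finger parallel gripper is mounted at the origin on the work surface. World frame = base frame: x ahead of the robot, y to its left, z up, the work surface at z = 0. Lengths are in m, angles in degrees, forces in N, time in s.
With the tool pointing down it reaches from about 0.15 to 0.775 m from the base axis. Payload 6.1 kg.
Tool frame: the origin (TCP) lies at the very end of the fingers, on their centre line; the grasp point (between the pads) lies 19 mm behind it; z points along the fingers, y is the line along which they close (so a half turn about z gives the same grasp; the last joint's range is limited). The gripper opens to 85 mm and grips with 20 to 120 N. Pads are 22 mm wide; open, the fingers measure 114 mm over their backs; the gripper's body (76 mm by 85 mm) begins 54 mm behind the grasp point. The pads swing forward as they close: fully open they stand 13 mm farther back than shut.
Start: joints at [-63.025, 7.208, -2.269, 80.523, 0, 90], TCP at [0.238, -0.468, 0.231] pointing down, gripper open.
Joint ranges: [-155.77, 155.77], [-54.66, 111.73], [-72.52, 77.12], [-102.08, 115.82], [-83.92, 84.16], [-180, 180]. Speed limits (degrees/s): [136.94, 136.94, 172.46, 180, 180, 180].

### API

Orientations are given as [roll, pitch, yaw] about the fixed x, y, z axes, in that order (R = Rz(yaw) Ry(pitch) Rx(roll)).
In Python, from workcell import bot gives the robot as it stands.
- The arm moves only by the tool step_arm, never from a script. Its arguments are lists of equal length, an entry for each row: "slide": the shift along the tool's x, y, z normalised to -1 to 1, where 1 is 0.03 m, a list of three; "angular": the turn, a rotation vector about the tool's x, y, z normalised to -1 to 1, where 1 is 8 degrees, a list of three; "gripper": the gripper's target within -1 to 1 (shut at 1, half-way at 0, fully open at -1). A call has 1 to 12 rows; each row shifts and turns the commanded pose from where the row before left it, along the tool's axes as they then stand; what a row does not reach is not made up. A row lasts 1/8 s, in which the tool goes at most 62.5 mm and 10.7 degrees, less where a joint would pass 70% of its speed; a pose out of reach is approached as far as the arm can. A call with a number of a shift or a turn outside -1 to 1 is refused whole. A call with a gripper value outside its range is refused whole. The fingers move at their own pace and stop on an object; the grip force is fixed at half the most. Time passes only in rows, so rows that do not move let the fingers close. It gives the time, the measured TCP pose, the force, the opening and the grip force at its end, in the units of the state.
- bot.state(): the state, without advancing time (a new reading comes with each control period).
- bot.capture(name): name is "side" or "top"; returns a dict with "frame" (480x640x3 uint8, red, green, blue), "fov_y" (degrees; the focal length in pixels is half the picture's height over the tangent of half this angle, whatever the lens; pixels are square), "cx", "cy" (the principal point, pixels), "R" (3x3) and "t" (3): a world point X has camera coordinates R X + t. Camera axes: x right, y down, z forward; pixel columns grow to the right and rows downward; lengths in m; the calibration is good to about 2 mm. A picture is of the moment at which its call begins. There is no depth.
- bot.sign_off(): hands the job in; it is judged then, once.
Trained networks look in the newest picture that a camera, given by its name, has taken for a name from the list of things; names that differ only in an ending like _2 or _b are one class to them, and where a whole thing is asked for, a point or a joint stands for the part that bears it (a point fixed in the world has none). Each returns a list of dicts, best first, with "confidence" (0 to 1); they miss things now and then, are a little off and sometimes report something else, mostly with a low value. They report only what shows in the picture. A call takes as long as a camera call. They do not tell look-alikes from the thing itself.
- bot.outline_of(name, camera): "pixels" (480x640 bool, what is visible of it) and "rect" ([left, top, width, height] in pixels, round what is visible of it).
- bot.landmark_of(name, camera): "at" ([column, row] in pixels: a listed point, or the origin of a listed thing).
The state is a dict: "clock": time; "joints": joint angles; "joint_velocities": joint speeds; "effort": joint torques, N m; "ee_pos": TCP position; "tool_rot": TCP orientation; "ft_force": force on the tool from outside, world axes, zero at the start; "moment": the same for the moment, N m; "width": finger opening in m; "grasp_force": force on a finger pad.
Only numpy, scipy, OpenCV 4.12 (cv2) and the standard library are available. Lean on these libraries where they do the work, as an engineer would, in place of code of your own. Each camera call takes 0.05 s, during which the arm holds its last target. There are 200 camera calls.

## Working session

There is one attempt and no reset: what is moved stays moved. The work goes in short steps, Python scripts to look and compute and a tool call to move; the robot and the scene stay as the last step left them, time stands still between calls to the robot, and variables do not carry over. Pictures are saved under pics/ and viewed, at most 14 in all, crops included, and the job is handed in when it is done.

Besides the shell and the picture viewer there is one more tool, called after "Request:" by a JSON object that holds its "fn" and its "kwargs", one argument or row to a line. step_arm: Moves the arm, as the interface text tells. Scaled input: -1 to 1 covers 0.03 m each way for a shift and 8 degrees each way for a turn. Its arguments: {"type":"object","properties":{"slide":{"type":"array"},"angular":{"type":"array"},"gripper":{"type":"array"}},"required":["slide","angular","gripper"]}

```bash
mkdir -p pics; ls
cat > h.py <<'E'
import numpy as np, cv2
from workcell import bot
def cap(n,save=None):
    c=bot.capture(n)
    if save: cv2.imwrite(f'pics/{save}.png',c['frame'][:,:,::-1])
    return c
def ray(c,u,v,z):
    f=240/np.tan(np.radians(c['fov_y'])/2)
    d=c['R'].T@np.array([(u-c['cx'])/f,(v-c['cy'])/f,1]); o=-c['R'].T@c['t']
    return o+d*(z-o[2])/d[2]
def proj(c,X):
    f=240/np.tan(np.radians(c['fov_y'])/2)
    p=c['R']@np.array(X)+c['t']; return f*p[0]/p[2]+c['cx'],f*p[1]/p[2]+c['cy']
E
python3 - <<'E'
from h import *
np.set_printoptions(precision=3,suppress=True)
for n in('top','side'):
    c=cap(n,n+'0'); print(n,c['fov_y'],c['cx'],c['cy'],-c['R'].T@c['t'],c['R'])
    for t in ['carrier0','cover0','block','tray','drive_tip','drive_base','beaker','brown_bottle','wash_bottle','cork_ring','dish','spatula','bay0','bay1','bay2']:
        r=bot.landmark_of(t,n); print(t,[(round(x['confidence'],2),np.round(x['at']),ray(c,*x['at'],0)[:2]) for x in r])
print(bot.state())
E
```

```text
pics
top 46.02215792243087 326.7399915984963 241.34642911893263 [ 0.354 -0.017  1.811] [[-0.028 -1.     0.012]
 [-0.997  0.027 -0.078]
 [ 0.078 -0.014 -0.997]]
carrier0 [(0.98, array([228., 231.]), array([0.539, 0.275])), (0.77, array([235., 279.]), array([0.384, 0.254]))]
cover0 [(0.92, array([328., 221.]), array([ 0.562, -0.048])), (0.67, array([396., 209.]), array([ 0.593, -0.269])), (0.6, array([284., 216.]), array([0.58 , 0.092]))]
block [(0.79, array([309., 218.]), array([0.572, 0.012]))]
tray [(0.97, array([411., 338.]), array([ 0.181, -0.302])), (0.95, array([478., 286.]), array([ 0.341, -0.523])), (0.64, array([328., 289.]), array([ 0.344, -0.043]))]
drive_tip [(0.53, array([398., 215.]), array([ 0.574, -0.276]))]
drive_base [(0.65, array([396., 209.]), array([ 0.596, -0.268]))]
beaker [(0.78, array([301., 164.]), array([0.752, 0.035])), (0.39, array([399., 213.]), array([ 0.582, -0.28 ])), (0.34, array([263., 168.]), array([0.741, 0.159]))]
brown_bottle [(0.94, array([263., 169.]), array([0.738, 0.157])), (0.49, array([234., 278.]), array([0.387, 0.256]))]
wash_bottle [(0.6
[... 2632 characters left out ...]
554, -0.085])), (0.56, array([266., 292.]), array([0.584, 0.073]))]
bay2 [(0.94, array([283., 266.]), array([ 0.564, -0.012])), (0.88, array([293., 244.]), array([ 0.554, -0.085])), (0.56, array([266., 292.]), array([0.584, 0.073]))]
{'clock': 1.6, 'joints': array([-63.025,   7.209,  -2.268,  80.522,  -0.002,  90.   ]), 'joint_velocities': array([-0.034,  0.053,  0.036,  0.084,  0.09 , -0.093]), 'effort': array([  0.002, -43.569,  35.309,   0.001,   0.   ,  -0.   ]), 'ee_pos': array([ 0.238, -0.468,  0.231]), 'tool_rot': array([179.999,   0.002,  26.976]), 'ft_force': array([-0.549, -0.106,  0.61 ]), 'moment': array([ 0.   , -0.012, -0.029]), 'grasp_force': 0.0, 'width': 0.08547464764342094}
```

View pics/top0.png

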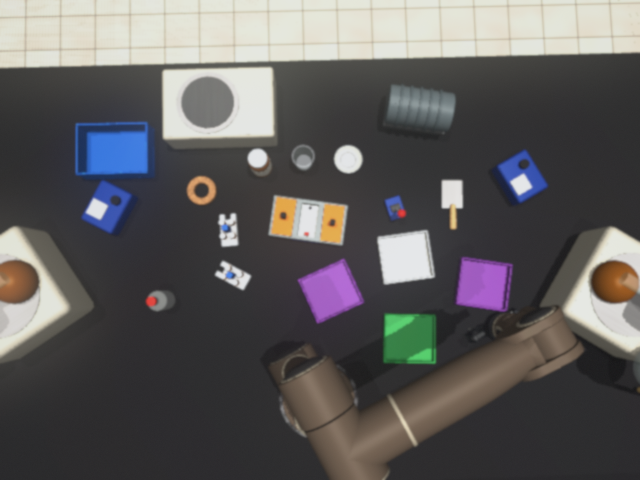

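View pics/side0.png

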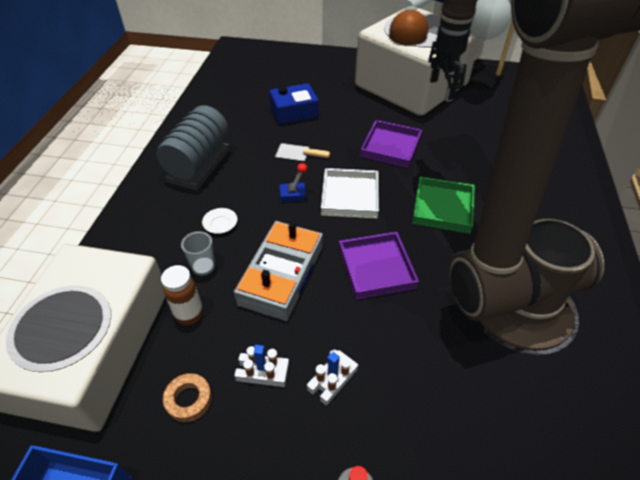

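Top view: candidates for the tray are purple (330,290), purple (485,284), green (410,338), blue (112,148) and white (405,257), so I choose white. Two covers sit on the outer bays (283,217) and (333,223). The middle bay is open, with its key red at (307,234), towards the robot. Carriers are at (229,230) and (234,275), and the lever ball is at (401,213). I'll check all of this in one crop.

Run:
```python
from h import *
np.set_printoptions(precision=4,suppress=True)
im=cv2.imread('pics/top0.png'); cv2.imwrite('pics/crop1.png',cv2.resize(im[180:300,200:440],None,fx=3.33,fy=3.33,interpolation=cv2.INTER_CUBIC))
c=cap('top')
f=c['frame'].astype(int); r,g,b=f[...,0],f[...,1],f[...,2]
def comps(m,z,name,amin,roi):
    k=np.zeros(m.shape,np.uint8); k[roi[1]:roi[3],roi[0]:roi[2]]=m[roi[1]:roi[3],roi[0]:roi[2]]
    n,l,s,ce=cv2.connectedComponentsWithStats(k)
    for i in range(1,n):
        if s[i,4]<amin: continue
        ys,xs=np.nonzero(l==i)
        P=np.array([ray(c,x,y,z)[:2] for x,y in zip(xs,ys)]).astype(np.float32)
        (cx,cy),wh,a=cv2.minAreaRect(P); print(name,s[i,4],'pix',ce[i],'mean',P.mean(0),'rect',(cx,cy),wh,a)
comps((r>180)&(g>90)&(g<190)&(b<90),.060,'cover',60,(260,190,360,250))
comps((r>150)&(g>150)&(b>150),.03,'tray',500,(370,220,445,290))
comps((r>130)&(g>130)&(b>130),.024,'carrier',60,(205,205,260,295))
comps((b>120)&(r<90),.1,'post',5,(205,205,260,295))
comps((r>170)&(g<60)&(b<80),.092,'ball',5,(380,190,420,230))
comps((r>150)&(g<90)&(b<90),.046,'key',2,(290,190,325,245))
comps((r>90)&(g>70),.054,'block',500,(262,185,355,250))
```

```text
cover 573 pix [283.6405 216.0925] mean [0.5739 0.0904] rect (0.5740547776222229, 0.090439073741436) (0.0557166263461113, 0.10817434638738632) 80.31062316894531
cover 561 pix [332.0517 222.861 ] mean [ 0.5486 -0.0598] rect (0.5488540530204773, -0.05979269742965698) (0.054975684732198715, 0.10694210231304169) 81.31403350830078
tray 2417 pix [405.4886 256.8465] mean [ 0.4377 -0.2894] rect (0.4381346106529236, -0.2895781695842743) (0.15011660754680634, 0.1612025797367096) 6.460726737976074
carrier 462 pix [228.2338 230.5866] mean [0.5369 0.2691] rect (0.5399103164672852, 0.2710108458995819) (0.10382195562124252, 0.05774829536676407) 3.266280174255371
carrier 482 pix [233.5788 275.473 ] mean [0.3944 0.2545] rect (0.3956960439682007, 0.2576192319393158) (0.1040877252817154, 0.05362929776310921) 60.754066467285156
post 24 pix [225.2083 227.5833] mean [0.5385 0.266 ] rect (0.5383828282356262, 0.2667686641216278) (0.014443185180425644, 0.015401455573737621) 70.77438354492188
post 25 pix [229.92 274.76] mean [0.3951 0.2539] rect (0.3954218029975891, 0.2537708580493927) (0.016163911670446396, 0.013284999877214432) 70.01998901367188
ball 17 pix [401.5294 213.8235] mean [ 0.5671 -0.273 ] rect (0.56732577085495, -0.2727978825569153) (0.014192929491400719, 0.019463688135147095) 12.529650688171387
block 3168 pix [307.9075 219.7885] mean [0.561  0.0152] rect (0.5611917972564697, 0.01527879387140274) (0.2380731701850891, 0.13246525824069977) 80.63236236572266
```

View pics/crop1.png

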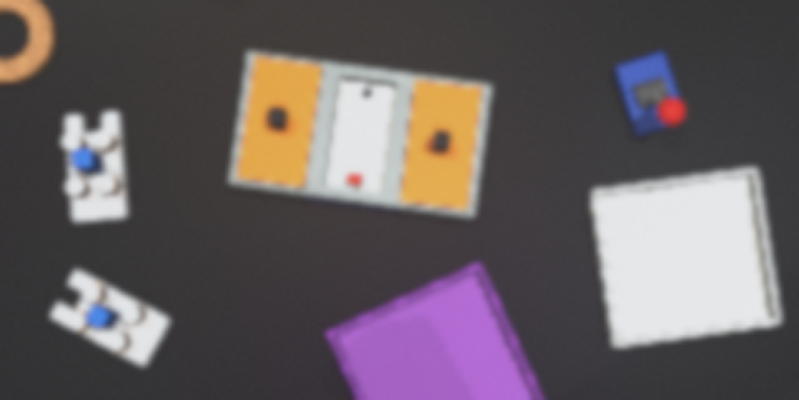

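White tray at (0.438,-0.290), yaw 6.5°. Block at (0.5615,0.0153), yaw -9.6°. Bay 1's key is at the -x end, and both carriers' slots face up/left in the picture. The crop confirms the choice, so I start with the right cover.

```bash
cat > plan.py <<'E'
import sys; from h import *
from scipy.spatial.transform import Rotation as Ro
def plan(x,y,z,yaw,smax=.95):
    s=bot.state(); R=Ro.from_euler('xyz',s['tool_rot'],degrees=True)
    T=Ro.from_euler('xyz',[180,0,yaw],degrees=True)
    v=(R.inv()*T).as_rotvec(degrees=True)/8
    n=int(np.ceil(np.abs(v).max()/smax)) if np.abs(v).max()>.03 else 0
    d=T.inv().apply(np.array([x,y,z])-s['ee_pos'])/.03
    m=int(np.ceil(np.abs(d).max()/smax))
    print('rot total',np.round(v,3),f'-> {n} rows',np.round(v/max(n,1),3),'| slide total',np.round(d,3),f'-> {m} rows',np.round(d/m,3))
if __name__=='__main__': plan(*map(float,sys.argv[1:]))
E
python3 plan.py .5486 -.0598 .231 -9.6
```

```text
rot total [-1.000e-03  0.000e+00  4.572e+00] -> 5 rows [-0.     0.     0.914] | slide total [ 7.9360e+00 -1.5137e+01  9.0000e-03] -> 16 rows [ 0.496 -0.946  0.001]
```

Request:
{"fn": "step_arm", "kwargs": {
  "slide": [
    [0, 0, 0],
    [0, 0, 0],
    [0, 0, 0],
    [0, 0, 0],
    [0, 0, 0],
    [0.5, -0.95, 0],
    [0.5, -0.95, 0],
    [0.5, -0.95, 0],
    [0.5, -0.95, 0],
    [0.5, -0.95, 0],
    [0.5, -0.95, 0],
    [0.5, -0.95, 0]
  ],
  "angular": [
    [0, 0, 0.914],
    [0, 0, 0.914],
    [0, 0, 0.914],
    [0, 0, 0.914],
    [0, 0, 0.914],
    [0, 0, 0],
    [0, 0, 0],
    [0, 0, 0],
    [0, 0, 0],
    [0, 0, 0],
    [0, 0, 0],
    [0, 0, 0]
  ],
  "gripper": [-1, -1, -1, -1, -1, -1, -1, -1, -1, -1, -1, -1]
}}

```text
clock: 3.15
ee_pos: [0.3755, -0.2878, 0.2314]
tool_rot: [180.0, -0.0, -9.6]
ft_force: [0.1, 0.2, -0.4]
width: 0.0857
grasp_force: 0.0
```

Request:
{"fn": "step_arm", "kwargs": {
  "slide": [
    [0.5, -0.95, 0],
    [0.5, -0.95, 0],
    [0.5, -0.95, 0],
    [0.5, -0.95, 0],
    [0.5, -0.95, 0],
    [0.5, -0.95, 0],
    [0.5, -0.95, 0],
    [0.5, -0.95, 0],
    [0.44, -0.9, 0],
    [0, 0, 0],
    [0, 0, 0]
  ],
  "angular": [
    [0, 0, 0],
    [0, 0, 0],
    [0, 0, 0],
    [0, 0, 0],
    [0, 0, 0],
    [0, 0, 0],
    [0, 0, 0],
    [0, 0, 0],
    [0, 0, 0],
    [0, 0, 0],
    [0, 0, 0]
  ],
  "gripper": [-0.3, -0.3, -0.3, -0.3, -0.3, -0.3, -0.3, -0.3, -0.3, -0.3, -0.3]
}}

```text
clock: 4.53
ee_pos: [0.5458, -0.0758, 0.2313]
tool_rot: [-179.3, 0.0, -8.2]
ft_force: [-0.2, 0.4, 0.3]
width: 0.0554
grasp_force: 0.0
```

```bash
python3 plan.py .5486 -.0598 .076 -9.6; python3 -c "
from h import *; s=bot.state(); print(s['ee_pos'],s['tool_rot'],s['width'],s['ft_force'],s['clock'])"
```

```text
rot total [-0.087  0.005  0.172] -> 1 rows [-0.087  0.005  0.172] | slide total [ 2.000e-03 -5.410e-01  5.177e+00] -> 6 rows [ 0.    -0.09   0.863]
[ 0.54583295 -0.07579635  0.2312991 ] [-1.79300091e+02  3.42043358e-02 -8.22671727e+00] 0.0554162290444544 [-0.17413495  0.36381371  0.28632287] 4.525
```

Request:
{"fn": "step_arm", "kwargs": {
  "slide": [
    [0, 0, 0],
    [0, -0.18, 0.86],
    [0, -0.18, 0.86],
    [0, -0.18, 0.86],
    [0, 0, 0.86],
    [0, 0, 0.86],
    [0, 0, 0.86],
    [0, 0, 0],
    [0, 0, 0]
  ],
  "angular": [
    [-0.087, 0, 0.172],
    [0, 0, 0],
    [0, 0, 0],
    [0, 0, 0],
    [0, 0, 0],
    [0, 0, 0],
    [0, 0, 0],
    [0, 0, 0],
    [0, 0, 0]
  ],
  "gripper": [-0.3, -0.3, -0.3, -0.3, -0.3, -0.3, -0.3, -0.3, -0.3]
}}

```text
clock: 5.65
ee_pos: [0.5466, -0.0744, 0.0778]
tool_rot: [-179.3, -0.0, -8.1]
ft_force: [-1.2, 0.1, -0.2]
width: 0.0555
grasp_force: 0.0
```

Request:
{"fn": "step_arm", "kwargs": {
  "slide": [
    [0, 0, 0],
    [0, 0, 0],
    [0, 0, 0],
    [0, 0, 0],
    [0, 0, 0],
    [0, 0, 0]
  ],
  "angular": [
    [0, 0, 0],
    [0, 0, 0],
    [0, 0, 0],
    [0, 0, 0],
    [0, 0, 0],
    [0, 0, 0]
  ],
  "gripper": [0.9, 0.9, 0.9, 0.9, 0.9, 0.9]
}}

```text
clock: 6.4
ee_pos: [0.5486, -0.0669, 0.0802]
tool_rot: [-178.3, -0.2, -7.8]
ft_force: [-0.4, 26.2, 16.5]
width: 0.0151
grasp_force: 61.2
```

```bash
python3 -c "
from h import *; np.set_printoptions(precision=3,suppress=True)
for i in range(2):
  s=bot.state()
  for k,v in s.items(): print(k,v)
  c=cap('side','s1' if i==0 else None); 
cv2.imwrite('pics/s1c.png',cv2.resize(cv2.imread('pics/s1.png')[120:330,200:480],None,fx=2.5,fy=2.5))
"
```

```text
clock 6.4
joints [ -7.842  12.378 -15.255  62.129   1.66  180.   ]
joint_velocities [ 0.004  0.052 -0.087  0.033  0.045  0.049]
effort [-13.502 -39.687  29.631  -2.016  -7.585  -0.19 ]
ee_pos [ 0.549 -0.067  0.08 ]
tool_rot [-178.34    -0.239   -7.842]
ft_force [-0.36  26.207 16.492]
moment [ 5.693  0.208 -0.311]
grasp_force 61.16657487116754
width 0.015070914359844
clock 6.45
joints [ -7.843  12.38  -15.255  62.128   1.657 180.002]
joint_velocities [-0.026 -0.033  0.024 -0.054  0.046  0.06 ]
effort [-13.497 -39.687  29.631  -2.016  -7.584  -0.189]
ee_pos [ 0.549 -0.067  0.08 ]
tool_rot [-178.343   -0.236   -7.845]
ft_force [-1.079 25.722 15.515]
moment [ 5.626  0.187 -0.252]
grasp_force 61.16637677710969
width 0.014632870109860283
```

View pics/s1c.png

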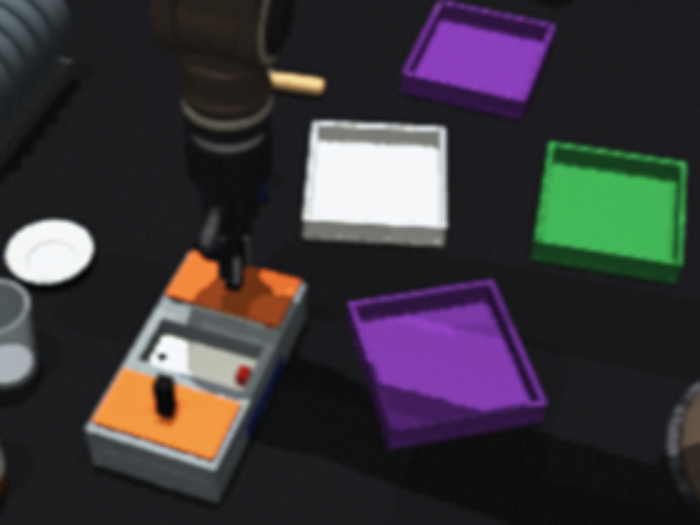

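Joint 6 has hit its limit (j6 = j1+180−yaw), which explains the missed correction. I'll release, lift, turn 90° and grip along the cover's x instead.

Request:
{"fn": "step_arm", "kwargs": {
  "slide": [
    [0, 0, 0],
    [0, 0, 0],
    [0, 0, 0],
    [0, 0, -0.8],
    [0, 0, -0.8],
    [0, 0, -0.8]
  ],
  "angular": [
    [0, 0, 0],
    [0, 0, 0],
    [0, 0, 0],
    [0, 0, 0],
    [0, 0, 0],
    [0, 0, 0]
  ],
  "gripper": [-0.3, -0.3, -0.3, -0.3, -0.3, -0.3]
}}

```text
clock: 7.25
ee_pos: [0.546, -0.0753, 0.1491]
tool_rot: [-179.3, 0.1, -8.1]
ft_force: [0.5, 0.6, -0.4]
width: 0.0556
grasp_force: 0.0
```

Request:
{"fn": "step_arm", "kwargs": {
  "slide": [
    [0, 0, 0],
    [0, 0, 0],
    [0, 0, 0],
    [0, 0, 0],
    [0, 0, 0],
    [0, 0, 0],
    [0, 0, 0],
    [0, 0, 0],
    [0, 0, 0],
    [0, 0, 0],
    [0, 0, 0],
    [0, 0, 0]
  ],
  "angular": [
    [0, 0, -1],
    [0, 0, -1],
    [0, 0, -1],
    [0, 0, -1],
    [0, 0, -1],
    [0, 0, -1],
    [0, 0, -1],
    [0, 0, -1],
    [0, 0, -1],
    [0, 0, -1],
    [0, 0, -1],
    [0, 0, 0]
  ],
  "gripper": [-0.3, -0.3, -0.3, -0.3, -0.3, -0.3, -0.3, -0.3, -0.3, -0.3, -0.3, -0.3]
}}

```text
clock: 8.75
ee_pos: [0.5461, -0.0752, 0.1485]
tool_rot: [-179.9, -0.7, 79.8]
ft_force: [-0.4, 0.0, -0.1]
width: 0.0555
grasp_force: 0.0
```

```bash
python3 plan.py .5486 -.0598 .150 80.4; python3 -c "
from h import *; s=bot.state(); print(s['ee_pos'],s['tool_rot'],s['joints'])"
```

```text
rot total [-0.008 -0.092 -0.075] -> 1 rows [-0.008 -0.092 -0.075] | slide total [ 0.519 -0.004 -0.051] -> 1 rows [ 0.519 -0.004 -0.051]
[ 0.54611471 -0.07517741  0.14846592] [-179.929819     -0.73892724   79.79937447] [-8.23514128 10.75994331 -8.47035576 70.81450178  0.74089916 91.96474203]
```

Request:
{"fn": "step_arm", "kwargs": {
  "slide": [
    [0.4, 0, 0],
    [0, 0, 0.6],
    [0, 0, 0.6],
    [0, 0, 0.6],
    [0, 0, 0.6],
    [0, 0, 0],
    [0, 0, 0]
  ],
  "angular": [
    [0, -0.092, -0.075],
    [0, 0, 0],
    [0, 0, 0],
    [0, 0, 0],
    [0, 0, 0],
    [0, 0, 0],
    [0, 0, 0]
  ],
  "gripper": [-0.3, -0.3, -0.3, -0.3, -0.3, -0.3, -0.3]
}}

```text
clock: 9.62
ee_pos: [0.5487, -0.0625, 0.0775]
tool_rot: [-180.0, -0.0, 80.5]
ft_force: [-0.2, 0.1, -0.6]
width: 0.0553
grasp_force: 0.0
```

Request:
{"fn": "step_arm", "kwargs": {
  "slide": [
    [0, 0, 0],
    [0, 0, 0],
    [0, 0, 0],
    [0, 0, 0],
    [0, 0, 0],
    [0, 0, 0]
  ],
  "angular": [
    [0, 0, 0],
    [0, 0, 0],
    [0, 0, 0],
    [0, 0, 0],
    [0, 0, 0],
    [0, 0, 0]
  ],
  "gripper": [0.65, 0.65, 0.65, 0.65, 0.65, 0.65]
}}

```text
clock: 10.38
ee_pos: [0.5486, -0.0629, 0.0775]
tool_rot: [180.0, -0.0, 80.5]
ft_force: [-1.3, 0.6, 5.0]
width: 0.0154
grasp_force: 27.2
```

Request:
{"fn": "step_arm", "kwargs": {
  "slide": [
    [0, 0, -0.8],
    [0, 0, -0.8],
    [0, 0, -0.8],
    [0, 0, -0.8],
    [0, 0, 0],
    [0, 0, 0],
    [0, 0, 0]
  ],
  "angular": [
    [0, 0, 0],
    [0, 0, 0],
    [0, 0, 0],
    [0, 0, 0],
    [0, 0, -1],
    [0, 0, -1],
    [0, 0, 0]
  ],
  "gripper": [0.65, 0.65, 0.65, 0.65, 0.65, 0.65, 0.65]
}}

```text
clock: 11.25
ee_pos: [0.5481, -0.0629, 0.1723]
tool_rot: [-179.9, -0.0, 96.4]
ft_force: [-0.2, 0.3, -1.6]
width: 0.0156
grasp_force: 26.7
```

```bash
python3 plan.py .4421 -.3263 .17 96.5;  python3 - <<'E'
from h import *
s=bot.state(); print(s['ee_pos'],s['tool_rot'],s['width'],s['ft_force'])
c=cap('top','t2'); cv2.imwrite('pics/t2c.png',cv2.resize(c['frame'][170:310,200:440,::-1],None,fx=3.33,fy=3.33,interpolation=cv2.INTER_CUBIC))
E
```

```text
rot total [-0.012 -0.005 -0.008] -> 0 rows [-0.012 -0.005 -0.008] | slide total [-8.322 -4.503  0.076] -> 9 rows [-0.925 -0.5    0.008]
[ 0.54805575 -0.06293912  0.17228513] [-1.79907949e+02 -3.98335237e-02  9.64339245e+01] 0.015622280166179501 [-0.18085141  0.33657657 -1.5512054 ]
```

View pics/t2c.png

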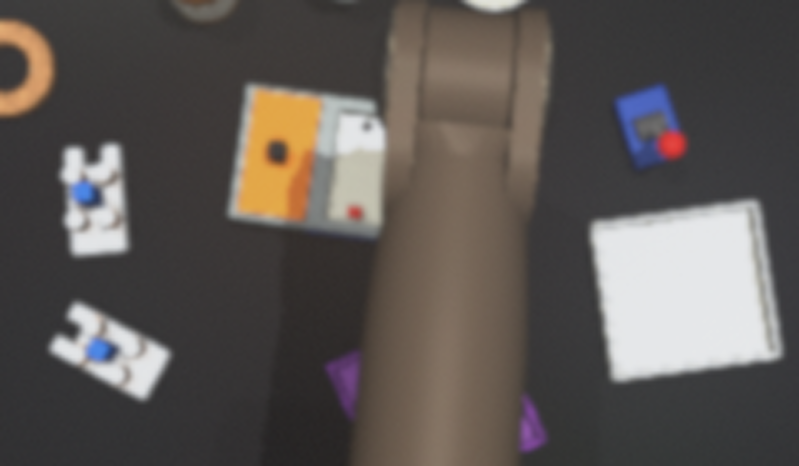

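The cover is lifted (weight 1.5 N) and hidden under the wrist. The left cover is still on its bay and the carriers haven't moved.

Request:
{"fn": "step_arm", "kwargs": {
  "slide": [
    [-0.925, -0.5, 0],
    [-0.925, -0.5, 0],
    [-0.925, -0.5, 0],
    [-0.925, -0.5, 0],
    [-0.925, -0.5, 0],
    [-0.925, -0.5, 0],
    [-0.925, -0.5, 0],
    [-0.925, -0.5, 0],
    [-0.925, -0.5, 0],
    [0, 0, 0],
    [0, 0, 0]
  ],
  "angular": [
    [0, 0, 0],
    [0, 0, 0],
    [0, 0, 0],
    [0, 0, 0],
    [0, 0, 0],
    [0, 0, 0],
    [0, 0, 0],
    [0, 0, 0],
    [0, 0, 0],
    [0, 0, 0],
    [0, 0, 0]
  ],
  "gripper": [0.65, 0.65, 0.65, 0.65, 0.65, 0.65, 0.65, 0.65, 0.65, 0.65, 0.65]
}}

```text
clock: 12.68
ee_pos: [0.4425, -0.3261, 0.1725]
tool_rot: [-179.9, -0.1, 96.4]
ft_force: [0.4, 0.2, -0.6]
width: 0.0156
grasp_force: 26.8
```

```bash
python3 plan.py .4421 -.3263 .036 96.5;  python3 - <<'E'
from h import *
c=cap('side','s3'); u,v=map(int,proj(c,[.44,-.31,.08]))
cv2.imwrite('pics/s3c.png',cv2.resize(c['frame'][v-70:v+90,u-110:u+110,::-1],None,fx=3,fy=3,interpolation=cv2.INTER_CUBIC))
E
```

```text
rot total [-0.006 -0.009 -0.007] -> 0 rows [-0.006 -0.009 -0.007] | slide total [-0.006 -0.015  4.55 ] -> 5 rows [-0.001 -0.003  0.91 ]
```

View pics/s3c.png

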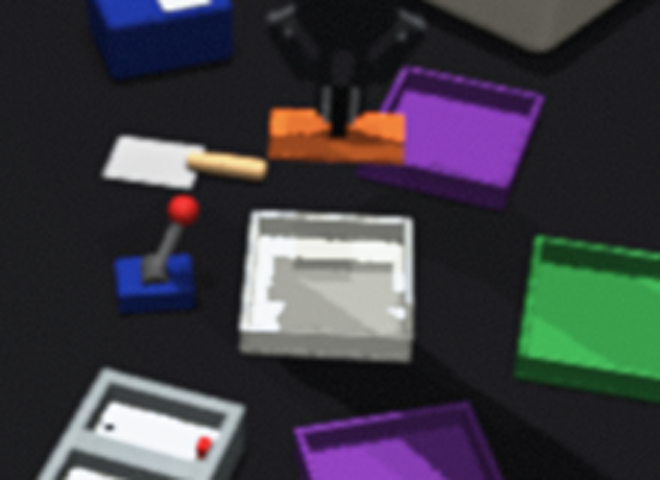

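The cover is held level over the tray. Bay 0 shows its red key at (205,445) in the crop, at the -x end like bay 1. Lowering now.

Request:
{"fn": "step_arm", "kwargs": {
  "slide": [
    [0, 0, 0.9],
    [0, 0, 0.9],
    [0, 0, 0.9],
    [0, 0, 0.9],
    [0, 0, 0.5],
    [0, 0, 0.5],
    [0, 0, 0]
  ],
  "angular": [
    [0, 0, 0],
    [0, 0, 0],
    [0, 0, 0],
    [0, 0, 0],
    [0, 0, 0],
    [0, 0, 0],
    [0, 0, 0]
  ],
  "gripper": [0.65, 0.65, 0.65, 0.65, 0.65, 0.65, 0.65]
}}

```text
clock: 13.6
ee_pos: [0.4427, -0.3261, 0.0346]
tool_rot: [-180.0, -0.0, 96.5]
ft_force: [0.4, 0.6, -1.1]
width: 0.0154
grasp_force: 27.1
```

Request:
{"fn": "step_arm", "kwargs": {
  "slide": [
    [0, 0, 0],
    [0, 0, 0],
    [0, 0, -0.4],
    [0, 0, -0.9],
    [0, 0, -0.9],
    [0, 0, -0.9],
    [0, 0, -0.9],
    [0, 0, 0]
  ],
  "angular": [
    [0, 0, 0],
    [0, 0, 0],
    [0, 0, 0],
    [0, 0, 0],
    [0, 0, 0],
    [0, 0, 0],
    [0, 0, 0],
    [0, 0, 0]
  ],
  "gripper": [-0.1, -0.1, -0.1, -0.1, -0.3, -0.3, -0.3, -0.3]
}}

```text
clock: 14.6
ee_pos: [0.4438, -0.3274, 0.1581]
tool_rot: [179.8, 0.2, 96.5]
ft_force: [-0.6, -0.5, -0.5]
width: 0.0558
grasp_force: 0.0
```

```bash
python3 plan.py .5740 .0904 .17 80.4
```

```text
rot total [0.028 0.019 2.015] -> 3 rows [0.009 0.006 0.672] | slide total [14.454  1.956 -0.396] -> 16 rows [ 0.903  0.122 -0.025]
```

Request:
{"fn": "step_arm", "kwargs": {
  "slide": [
    [0, 0, -0.2],
    [0, 0, -0.2],
    [0.96, 0.13, 0],
    [0.96, 0.13, 0],
    [0.96, 0.13, 0],
    [0.96, 0.13, 0],
    [0.96, 0.13, 0],
    [0.96, 0.13, 0],
    [0.96, 0.13, 0],
    [0.96, 0.13, 0],
    [0.96, 0.13, 0],
    [0.96, 0.13, 0]
  ],
  "angular": [
    [0, 0, 1],
    [0, 0, 1],
    [0, 0, 0],
    [0, 0, 0],
    [0, 0, 0],
    [0, 0, 0],
    [0, 0, 0],
    [0, 0, 0],
    [0, 0, 0],
    [0, 0, 0],
    [0, 0, 0],
    [0, 0, 0]
  ],
  "gripper": [-0.3, -0.3, -0.3, -0.3, -0.3, -0.3, -0.3, -0.3, -0.3, -0.3, -0.3, -0.3]
}}

```text
clock: 16.1
ee_pos: [0.5283, -0.0478, 0.1663]
tool_rot: [-179.9, -0.0, 80.5]
ft_force: [-0.1, -0.2, -0.7]
width: 0.0554
grasp_force: 0.0
```

Request:
{"fn": "step_arm", "kwargs": {
  "slide": [
    [0.96, 0.13, 0],
    [0.96, 0.13, 0],
    [0.96, 0.13, 0],
    [0.96, 0.13, 0],
    [0.96, 0.13, 0],
    [0, 0, 0],
    [0, 0, 0]
  ],
  "angular": [
    [0, 0, 0],
    [0, 0, 0],
    [0, 0, 0],
    [0, 0, 0],
    [0, 0, 0],
    [0, 0, 0],
    [0, 0, 0]
  ],
  "gripper": [-0.3, -0.3, -0.3, -0.3, -0.3, -0.3, -0.3]
}}

```text
clock: 16.98
ee_pos: [0.571, 0.0898, 0.1664]
tool_rot: [-179.9, 0.0, 80.5]
ft_force: [0.3, 0.3, -0.5]
width: 0.0555
grasp_force: 0.0
```

```bash
python3 plan.py .5740 .0904 .0775 80.4;  python3 - <<'E'
from h import *
c=cap('top')
f=c['frame'].astype(int); r,g,b=f[...,0],f[...,1],f[...,2]
m=((r>180)&(g>90)&(g<190)&(b<90)).astype(np.uint8); m[:,:360]=0
ys,xs=np.nonzero(m[:300]); P=np.array([ray(c,x,y,.016)[:2] for x,y in zip(xs,ys)],np.float32)
print(len(P),cv2.minAreaRect(P))
E
```

```text
rot total [-0.011  0.002  0.017] -> 0 rows [-0.011  0.002  0.017] | slide total [0.038 0.096 2.965] -> 4 rows [0.009 0.024 0.741]
547 ((0.41857123374938965, -0.6329089403152466), (0.6782704591751099, 0.11027178913354874), 85.33648681640625)
```

Request:
{"fn": "step_arm", "kwargs": {
  "slide": [
    [0.04, 0.1, 0.74],
    [0, 0, 0.74],
    [0, 0, 0.74],
    [0, 0, 0.74],
    [0, 0, 0],
    [0, 0, 0]
  ],
  "angular": [
    [0, 0, 0],
    [0, 0, 0],
    [0, 0, 0],
    [0, 0, 0],
    [0, 0, 0],
    [0, 0, 0]
  ],
  "gripper": [-0.3, -0.3, -0.3, -0.3, -0.3, -0.3]
}}

```text
clock: 17.77
ee_pos: [0.5748, 0.0903, 0.079]
tool_rot: [180.0, -0.0, 80.5]
ft_force: [-0.2, -0.1, 0.6]
width: 0.0554
grasp_force: 0.0
```

Request:
{"fn": "step_arm", "kwargs": {
  "slide": [
    [0, 0, 0],
    [0, 0, 0],
    [0, 0, 0],
    [0, 0, 0],
    [0, 0, 0],
    [0, 0, -0.8],
    [0, 0, -0.8],
    [0, 0, -0.8],
    [0, 0, -0.8],
    [0, 0, 0],
    [0, 0, 0],
    [0, 0, 0]
  ],
  "angular": [
    [0, 0, 0],
    [0, 0, 0],
    [0, 0, 0],
    [0, 0, 0],
    [0, 0, 0],
    [0, 0, 0],
    [0, 0, 0],
    [0, 0, 0],
    [0, 0, 0],
    [0, 0, -1],
    [0, 0, -1],
    [0, 0, 0]
  ],
  "gripper": [0.65, 0.65, 0.65, 0.65, 0.65, 0.65, 0.65, 0.65, 0.65, 0.65, 0.65, 0.65]
}}

```text
clock: 19.27
ee_pos: [0.5743, 0.0908, 0.1736]
tool_rot: [-179.9, -0.0, 96.4]
ft_force: [0.3, 1.0, -1.6]
width: 0.0153
grasp_force: 26.1
```

```bash
python3 plan.py .434 -.2527 .17 96.5;  python3 - <<'E'
from h import *
c=cap('top','t4')
f=c['frame'].astype(int); r,g,b=f[...,0],f[...,1],f[...,2]
m=((r>180)&(g>90)&(g<190)&(b<90)).astype(np.uint8)
k=np.zeros_like(m);k[220:300,370:450]=m[220:300,370:450]
ys,xs=np.nonzero(k); P=np.array([ray(c,x,y,.016)[:2] for x,y in zip(xs,ys)],np.float32)
print(len(P),cv2.minAreaRect(P))
E
```

```text
rot total [-0.01  -0.004 -0.006] -> 0 rows [-0.01  -0.004 -0.006] | slide total [-10.848  -5.944   0.12 ] -> 12 rows [-0.904 -0.495  0.01 ]
544 ((0.44284042716026306, -0.330192506313324), (0.10488145053386688, 0.05712706223130226), 6.711137294769287)
```

Request:
{"fn": "step_arm", "kwargs": {
  "slide": [
    [-0.904, -0.495, 0],
    [-0.904, -0.495, 0],
    [-0.904, -0.495, 0],
    [-0.904, -0.495, 0],
    [-0.904, -0.495, 0],
    [-0.904, -0.495, 0],
    [-0.904, -0.495, 0],
    [-0.904, -0.495, 0],
    [-0.904, -0.495, 0],
    [-0.904, -0.495, 0],
    [-0.904, -0.495, 0],
    [-0.904, -0.495, 0]
  ],
  "angular": [
    [0, 0, 0],
    [0, 0, 0],
    [0, 0, 0],
    [0, 0, 0],
    [0, 0, 0],
    [0, 0, 0],
    [0, 0, 0],
    [0, 0, 0],
    [0, 0, 0],
    [0, 0, 0],
    [0, 0, 0],
    [0, 0, 0]
  ],
  "gripper": [0.65, 0.65, 0.65, 0.65, 0.65, 0.65, 0.65, 0.65, 0.65, 0.65, 0.65, 0.65]
}}

```text
clock: 20.82
ee_pos: [0.434, -0.2536, 0.1739]
tool_rot: [-180.0, -0.0, 96.4]
ft_force: [-0.4, 0.3, -1.4]
width: 0.0155
grasp_force: 26.1
```

Request:
{"fn": "step_arm", "kwargs": {
  "slide": [
    [0, 0, 0],
    [0, 0, 0],
    [0, 0, 0.9],
    [0, 0, 0.9],
    [0, 0, 0.9],
    [0, 0, 0]
  ],
  "angular": [
    [0, 0, 0],
    [0, 0, 0],
    [0, 0, 0],
    [0, 0, 0],
    [0, 0, 0],
    [0, 0, 0]
  ],
  "gripper": [0.65, 0.65, 0.65, 0.65, 0.65, 0.65]
}}

```text
clock: 21.58
ee_pos: [0.4334, -0.2511, 0.0912]
tool_rot: [-179.8, -0.2, 96.6]
ft_force: [0.5, 0.8, -1.2]
width: 0.0153
grasp_force: 26.1
```

```bash
python3 plan.py .434 -.2527 .0365 96.5
```

```text
rot total [-0.028 -0.023  0.009] -> 0 rows [-0.028 -0.023  0.009] | slide total [-0.056  0.013  1.823] -> 2 rows [-0.028  0.007  0.912]
```

Request:
{"fn": "step_arm", "kwargs": {
  "slide": [
    [0, 0, 0.7],
    [0, 0, 0.7],
    [0, 0, 0.45],
    [0, 0, 0],
    [0, 0, 0],
    [0, 0, 0],
    [0, 0, -0.5],
    [0, 0, -0.9],
    [0, 0, -0.9],
    [0, 0, -0.9],
    [0, 0, -0.9],
    [0, 0, 0]
  ],
  "angular": [
    [0, 0, 0],
    [0, 0, 0],
    [0, 0, 0],
    [0, 0, 0],
    [0, 0, 0],
    [0, 0, 0],
    [0, 0, 0],
    [0, 0, 0],
    [0, 0, 0],
    [0, 0, 0],
    [0, 0, 0],
    [0, 0, 0]
  ],
  "gripper": [0.65, 0.65, 0.65, 0.65, -0.1, -0.1, -0.1, -0.1, -0.3, -0.3, -0.3, -0.3]
}}

```text
clock: 23.08
ee_pos: [0.4359, -0.2536, 0.1639]
tool_rot: [179.8, 0.2, 96.5]
ft_force: [-0.3, 0.6, -0.3]
width: 0.0557
grasp_force: 0.0
```

```bash
cat > car.py <<'E'
from h import *
c=cap('top')
f=c['frame'].astype(int); r,g,b=f[...,0],f[...,1],f[...,2]
def comps(m,z,name,amin,roi):
    k=np.zeros(m.shape,np.uint8); k[roi[1]:roi[3],roi[0]:roi[2]]=m[roi[1]:roi[3],roi[0]:roi[2]]
    n,l,s,ce=cv2.connectedComponentsWithStats(k)
    for i in range(1,n):
        if s[i,4]<amin: continue
        ys,xs=np.nonzero(l==i)
        P=np.array([ray(c,x,y,z)[:2] for x,y in zip(xs,ys)]).astype(np.float32)
        (cx,cy),wh,a=cv2.minAreaRect(P); print(name,s[i,4],'pix',ce[i].round(1),'mean',P.mean(0),'rect',(round(cx,4),round(cy,4)),np.round(wh,3),round(a,1))
comps((r>130)&(g>130)&(b>130),.024,'carrier',60,(200,205,262,310))
comps((b>120)&(r<90),.1,'post',5,(200,205,262,310))
comps((r>180)&(g>90)&(g<190)&(b<90),.016,'cover',60,(370,220,450,300))
comps((r>150)&(g<90)&(b<90),.046,'key',2,(265,190,355,245))
E
python3 car.py; python3 plan.py .538 .267 .2 3
```

```text
carrier 462 pix [228.2 230.5] mean [0.53716284 0.26916525] rect (0.5399, 0.271) [0.104 0.058] 3.3
carrier 483 pix [233.6 275.5] mean [0.39437237 0.25444221] rect (0.3957, 0.2576) [0.104 0.054] 60.8
post 25 pix [225.3 227.6] mean [0.5386053 0.2656499] rect (0.5388, 0.2651) [0.015 0.015] 89.2
post 23 pix [230.1 274.8] mean [0.3950044 0.2532302] rect (0.3951, 0.2529) [0.013 0.015] 43.8
cover 212 pix [389.2 255.2] mean [ 0.44489577 -0.23969026] rect (0.4331, -0.2443) [0.108 0.038] 0.5
rot total [ 1.800e-02 -4.000e-03  1.169e+01] -> 13 rows [ 0.001 -0.     0.899] | slide total [  4.329 -17.137  -1.263] -> 19 rows [ 0.228 -0.902 -0.066]
```

```bash
python3 plan.py .395 .2535 .2 60.75
python3 - <<'E'
from h import *
c=cap('side'); cv2.imwrite('pics/s5c.png',cv2.resize(c['frame'][150:410,180:440,::-1],None,fx=2.3,fy=2.3,interpolation=cv2.INTER_CUBIC))
E
```

```text
rot total [1.600e-02 4.000e-03 4.472e+00] -> 5 rows [0.003 0.001 0.894] | slide total [14.082 -9.422 -1.263] -> 15 rows [ 0.939 -0.628 -0.084]
```

View pics/s5c.png

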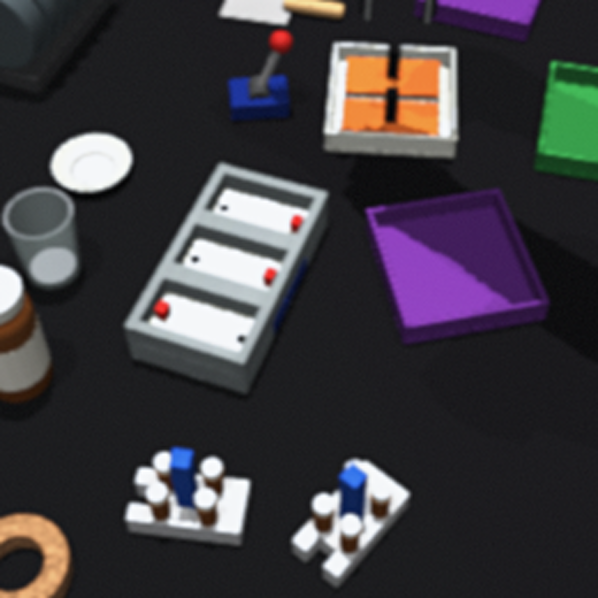

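All three keys are visible: bays 0 and 1 have theirs at the -x end, bay 2 at the +x end (162,308). Both covers lie flat in the tray. Plan: carrier B (yaw 60.8) goes to bay 0 at yaw 170.4, and carrier A (yaw 3) goes to bay 2 at yaw -9.6. I'll refine the post positions using both cameras.

```bash
cat > tri.py <<'E'
from h import *
def blobs(cn,roi):
    c=cap(cn); f=c['frame'].astype(int); r,g,b=f[...,0],f[...,1],f[...,2]
    m=((b>90)&(r<.6*b)&(g<.75*b)).astype(np.uint8); k=np.zeros_like(m); k[roi[1]:roi[3],roi[0]:roi[2]]=m[roi[1]:roi[3],roi[0]:roi[2]]
    n,l,s,ce=cv2.connectedComponentsWithStats(k)
    for i in range(1,n):
        if s[i,4]<10: continue
        ys,xs=np.nonzero(l==i); 
        print(cn,s[i],'at z.1 & .08:',ray(c,*ce[i],.1)[:2].round(4),ray(c,*ce[i],.08)[:2].round(4))
        # full mask: fit model box x,y
        yield c,(l==i)
import itertools
from scipy.optimize import minimize
T=list(blobs('top',(200,205,262,310))); S=list(blobs('side',(230,330,370,410)))
S=S if len(S)==2 else S
yaws=[3.3,60.8]
def box(x,y,yaw,z0):
    a=np.radians(yaw); h=.009
    return [[x+np.cos(a)*p-np.sin(a)*q,y+np.sin(a)*p+np.cos(a)*q,z] for p in(-h,h) for q in(-h,h) for z in(z0,.1)]
for (ct,mt),(cs,ms),yaw,x0 in zip(T,S,yaws,[(.539,.268),(.3955,.2555)]):
    best=None
    for x in np.arange(x0[0]-.008,x0[0]+.009,.001):
        for y in np.arange(x0[1]-.008,x0[1]+.009,.001):
            for z0 in (.05,.06,.07,.08):
                e=0
                for c,m in((ct,mt),(cs,ms)):
                    P=np.array([proj(c,p) for p in box(x,y,yaw,z0)],np.float32)
                    im=np.zeros((480*4,640*4),np.uint8)[:1,:1]
                    hull=cv2.convexHull(P)[:,0]; ys,xs=np.nonzero(m); o=np.array([xs.min()-6,ys.min()-6]); 
                    w=xs.max()-xs.min()+13; h=ys.max()-ys.min()+13
                    im=np.zeros((h*4,w*4),np.uint8); cv2.fillConvexPoly(im,np.int32(((hull-o+.5)*4).round()),255)
                    q=cv2.resize(im,(w,h),interpolation=cv2.INTER_AREA)/255.
                    mm=m[o[1]:o[1]+h,o[0]:o[0]+w]
                    e+=np.abs(q-mm).sum()/mm.sum()
                if best is None or e<best[0]: best=(e,x,y,z0)
    print(np.round(best,4))
E
python3 tri.py
```

```text
top [222 225   8   6  36] at z.1 & .08: [0.5385 0.266 ] [0.5406 0.2693]
top [226 272   8   6  35] at z.1 & .08: [0.3955 0.2546] [0.396  0.2578]
side [254 344  10  11 101] at z.1 & .08: [0.5387 0.2712] [0.5434 0.261 ]
side [327 352  12  11  90] at z.1 & .08: [0.3961 0.2618] [0.3973 0.2514]
[0.8677 0.54   0.268  0.08  ]
[1.0456 0.3965 0.2565 0.08  ]
```

Request:
{"fn": "step_arm", "kwargs": {
  "slide": [
    [0, 0, -0.6],
    [0, 0, -0.6],
    [0, 0, 0],
    [0, 0, 0],
    [0, 0, 0],
    [0.939, -0.628, 0],
    [0.939, -0.628, 0],
    [0.939, -0.628, 0],
    [0.939, -0.628, 0],
    [0.939, -0.628, 0],
    [0.939, -0.628, 0],
    [0.939, -0.628, 0]
  ],
  "angular": [
    [0, 0, 0.894],
    [0, 0, 0.894],
    [0, 0, 0.894],
    [0, 0, 0.894],
    [0, 0, 0.894],
    [0, 0, 0],
    [0, 0, 0],
    [0, 0, 0],
    [0, 0, 0],
    [0, 0, 0],
    [0, 0, 0],
    [0, 0, 0]
  ],
  "gripper": [-0.3, -0.3, -0.3, -0.3, -0.3, -0.3, -0.3, -0.3, -0.3, -0.3, -0.3, -0.3]
}}

```text
clock: 24.78
ee_pos: [0.415, -0.0153, 0.1957]
tool_rot: [-179.9, 0.0, 60.8]
ft_force: [-0.3, -0.3, -0.2]
width: 0.0554
grasp_force: 0.0
```

Request:
{"fn": "step_arm", "kwargs": {
  "slide": [
    [0.939, -0.628, 0],
    [0.939, -0.628, 0],
    [0.939, -0.628, 0],
    [0.939, -0.628, 0],
    [0.939, -0.628, 0],
    [0.939, -0.628, 0],
    [0.939, -0.628, 0],
    [0.939, -0.628, 0],
    [0, 0, 0],
    [0, 0, 0]
  ],
  "angular": [
    [0, 0, 0],
    [0, 0, 0],
    [0, 0, 0],
    [0, 0, 0],
    [0, 0, 0],
    [0, 0, 0],
    [0, 0, 0],
    [0, 0, 0],
    [0, 0, 0],
    [0, 0, 0]
  ],
  "gripper": [-0.3, -0.3, -0.3, -0.3, -0.3, -0.3, -0.3, -0.3, -0.3, -0.3]
}}

```text
clock: 26.02
ee_pos: [0.3939, 0.2534, 0.196]
tool_rot: [-179.9, 0.1, 60.8]
ft_force: [-0.2, -1.0, 0.0]
width: 0.0558
grasp_force: 0.0
```

```bash
python3 plan.py .3965 .2565 .076 60.75
```

```text
rot total [-0.01   0.012  0.004] -> 0 rows [-0.01   0.012  0.004] | slide total [0.133 0.027 4.   ] -> 5 rows [0.027 0.005 0.8  ]
```

Request:
{"fn": "step_arm", "kwargs": {
  "slide": [
    [0.13, 0.03, 0.5],
    [0, 0, 0.7],
    [0, 0, 0.7],
    [0, 0, 0.6],
    [0, 0, 0],
    [0, 0, 0]
  ],
  "angular": [
    [0, 0, 0],
    [0, 0, 0],
    [0, 0, 0],
    [0, 0, 0],
    [0, 0, 0],
    [0, 0, 0]
  ],
  "gripper": [-0.3, -0.3, -0.3, -0.3, -0.3, -0.3]
}}

```text
clock: 26.78
ee_pos: [0.3972, 0.2566, 0.122]
tool_rot: [-180.0, -0.0, 60.7]
ft_force: [-1.0, 0.3, 0.2]
width: 0.0559
grasp_force: 0.0
```

```bash
python3 plan.py .3965 .2565 .076 60.75
python3 - <<'E'
from h import *
c=cap('side'); u,v=map(int,proj(c,[.3965,.2565,.08]))
cv2.imwrite('pics/s6c.png',cv2.resize(c['frame'][v-70:v+50,u-80:u+80,::-1],None,fx=4,fy=4,interpolation=cv2.INTER_CUBIC))
E
```

```text
rot total [-0.004 -0.002 -0.003] -> 0 rows [-0.004 -0.002 -0.003] | slide total [-0.014 -0.018  1.534] -> 2 rows [-0.007 -0.009  0.767]
```

View pics/s6c.png

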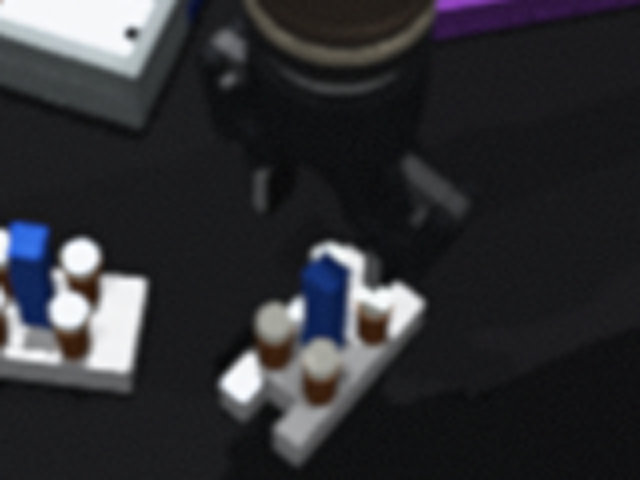

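The gripper is centred over carrier B's post (325,280), with both fingers clear of the vials.

Request:
{"fn": "step_arm", "kwargs": {
  "slide": [
    [0, 0, 0.75],
    [0, 0, 0.75],
    [0, 0, 0],
    [0, 0, 0],
    [0, 0, 0],
    [0, 0, 0],
    [0, 0, 0],
    [0, 0, 0],
    [0, 0, 0]
  ],
  "angular": [
    [0, 0, 0],
    [0, 0, 0],
    [0, 0, 0],
    [0, 0, 0],
    [0, 0, 0],
    [0, 0, 0],
    [0, 0, 0],
    [0, 0, 0],
    [0, 0, 0]
  ],
  "gripper": [-0.3, -0.3, -0.3, -0.3, 0.6, 0.6, 0.6, 0.6, 0.6]
}}

```text
clock: 27.95
ee_pos: [0.397, 0.2574, 0.0774]
tool_rot: [-179.9, -0.1, 60.8]
ft_force: [-2.1, 1.6, 5.1]
width: 0.0175
grasp_force: 22.8
```

Request:
{"fn": "step_arm", "kwargs": {
  "slide": [
    [0, 0, -0.5],
    [0, 0, -0.9],
    [0, 0, -0.9],
    [0, 0, -0.9],
    [0, 0, -0.9],
    [0, 0, 0],
    [0, 0, 0],
    [0, 0, 0],
    [0, 0, 0],
    [0, 0, 0],
    [0, 0, 0],
    [0, 0, 0]
  ],
  "angular": [
    [0, 0, 0],
    [0, 0, 0],
    [0, 0, 0],
    [0, 0, 0],
    [0, 0, 0],
    [0, 0, -0.98],
    [0, 0, -0.98],
    [0, 0, -0.98],
    [0, 0, -0.98],
    [0, 0, -0.98],
    [0, 0, -0.98],
    [0, 0, -0.98]
  ],
  "gripper": [0.6, 0.6, 0.6, 0.6, 0.6, 0.6, 0.6, 0.6, 0.6, 0.6, 0.6, 0.6]
}}

```text
clock: 29.45
ee_pos: [0.3968, 0.2565, 0.2]
tool_rot: [-179.9, 0.0, 115.9]
ft_force: [-0.3, -0.3, -3.1]
width: 0.0172
grasp_force: 22.1
```

Request:
{"fn": "step_arm", "kwargs": {
  "slide": [
    [0, 0, 0],
    [0, 0, 0],
    [0, 0, 0],
    [0, 0, 0],
    [0, 0, 0],
    [0, 0, 0],
    [0, 0, 0],
    [0, 0, 0]
  ],
  "angular": [
    [0, 0, -0.98],
    [0, 0, -0.98],
    [0, 0, -0.98],
    [0, 0, -0.98],
    [0, 0, -0.98],
    [0, 0, -0.98],
    [0, 0, -0.98],
    [0, 0, 0]
  ],
  "gripper": [0.6, 0.6, 0.6, 0.6, 0.6, 0.6, 0.6, 0.6]
}}

```text
clock: 30.45
ee_pos: [0.3969, 0.2566, 0.2]
tool_rot: [-180.0, -0.0, 170.4]
ft_force: [-0.3, 0.1, -2.7]
width: 0.0178
grasp_force: 22.1
```

```bash
python3 plan.py .5488 -.0596 .2 170.4; python3 -c "
from h import *; s=bot.state(); print(s['joints'])"
```

```text
rot total [-0.002 -0.005  0.004] -> 0 rows [-0.002 -0.005  0.004] | slide total [-6.75  -9.548 -0.   ] -> 11 rows [-0.614 -0.868 -0.   ]
[ 3.28735924e+01  1.68678812e+00 -1.22016421e+01  7.61545268e+01
  1.34850335e-02  4.24388522e+01]
```

Request:
{"fn": "step_arm", "kwargs": {
  "slide": [
    [-0.614, -0.868, 0],
    [-0.614, -0.868, 0],
    [-0.614, -0.868, 0],
    [-0.614, -0.868, 0],
    [-0.614, -0.868, 0],
    [-0.614, -0.868, 0],
    [-0.614, -0.868, 0],
    [-0.614, -0.868, 0],
    [-0.614, -0.868, 0],
    [-0.614, -0.868, 0],
    [-0.614, -0.868, 0],
    [0, 0, 0]
  ],
  "angular": [
    [0, 0, 0],
    [0, 0, 0],
    [0, 0, 0],
    [0, 0, 0],
    [0, 0, 0],
    [0, 0, 0],
    [0, 0, 0],
    [0, 0, 0],
    [0, 0, 0],
    [0, 0, 0],
    [0, 0, 0],
    [0, 0, 0]
  ],
  "gripper": [0.6, 0.6, 0.6, 0.6, 0.6, 0.6, 0.6, 0.6, 0.6, 0.6, 0.6, 0.6]
}}

```text
clock: 31.95
ee_pos: [0.5502, -0.0608, 0.1992]
tool_rot: [-180.0, -0.1, 170.2]
ft_force: [-0.6, -0.6, -3.0]
width: 0.0177
grasp_force: 22.0
```

Request:
{"fn": "step_arm", "kwargs": {
  "slide": [
    [0, 0, 0.7],
    [0, 0, 0.7],
    [0, 0, 0.4],
    [0, 0, 0],
    [0, 0, 0]
  ],
  "angular": [
    [0, 0, 0],
    [0, 0, 0],
    [0, 0, 0],
    [0, 0, 0],
    [0, 0, 0]
  ],
  "gripper": [0.6, 0.6, 0.6, 0.6, 0.6]
}}

```text
clock: 32.58
ee_pos: [0.55, -0.0588, 0.1464]
tool_rot: [180.0, 0.0, 170.5]
ft_force: [-0.3, -0.8, -1.8]
width: 0.0174
grasp_force: 22.0
```

```bash
python3 plan.py .5488 -.0596 .135 170.4
python3 - <<'E'
from h import *
c=cap('side'); u,v=map(int,proj(c,[.5488,-.06,.07]))
cv2.imwrite('pics/s7c.png',cv2.resize(c['frame'][v-60:v+60,u-80:u+80,::-1],None,fx=5,fy=5,interpolation=cv2.INTER_CUBIC))
# predicted block/bay corner & carrier corner pixel offsets in crop
yaw=np.radians(-9.6); R=np.array([[np.cos(yaw),-np.sin(yaw)],[np.sin(yaw),np.cos(yaw)]])
p=lambda b,X,Y,z: tuple(np.round((np.array(proj(c,[*(np.array(b)+R@[X,Y]),z]))-[u-80,v-60])*5+2))
print('bay0 mouth',[p((.5488,-.0596),sx*.0525,sy*.0275,.054) for sx in(-1,1) for sy in(-1,1)])
s=bot.state(); b=s['ee_pos'][:2]; z=s['ee_pos'][2]-.0774
print('foot bottom',[p(b,sx*.05,sy*.025,z) for sx in(-1,1) for sy in(-1,1)],'top',[p(b,sx*.05,sy*.025,z+.024) for sx in(-1,1) for sy in(-1,1)])
E
```

```text
rot total [0.003 0.003 0.015] -> 0 rows [0.003 0.003 0.015] | slide total [ 0.034 -0.033  0.381] -> 1 rows [ 0.034 -0.033  0.381]
bay0 mouth [(np.float64(528.0), np.float64(313.0)), (np.float64(487.0), np.float64(394.0)), (np.float64(330.0), np.float64(259.0)), (np.float64(285.0), np.float64(337.0))]
foot bottom [(np.float64(518.0), np.float64(295.0)), (np.float64(481.0), np.float64(369.0)), (np.float64(328.0), np.float64(244.0)), (np.float64(286.0), np.float64(314.0))] top [(np.float64(518.0), np.float64(261.0)), (np.float64(480.0), np.float64(335.0)), (np.float64(325.0), np.float64(209.0)), (np.float64(282.0), np.float64(280.0))]
```

View pics/s7c.png

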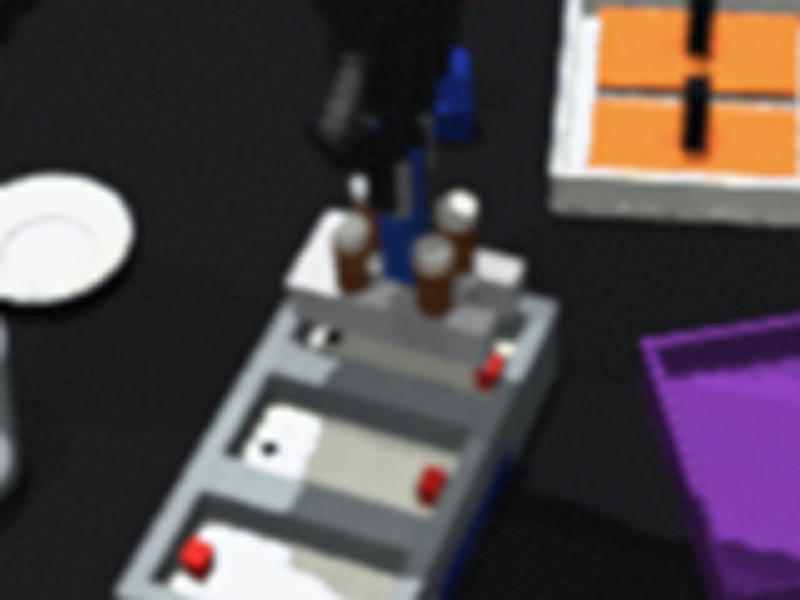

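Request:
{"fn": "step_arm", "kwargs": {
  "slide": [
    [0, -0.03, 0.37],
    [0, 0, 0.1],
    [0, 0, 0.1],
    [0, 0, 0.1],
    [0, 0, 0]
  ],
  "angular": [
    [0, 0, 0.015],
    [0, 0, 0],
    [0, 0, 0],
    [0, 0, 0],
    [0, 0, 0]
  ],
  "gripper": [0.6, 0.6, 0.6, 0.6, 0.6]
}}

```text
clock: 33.25
ee_pos: [0.5494, -0.0598, 0.1252]
tool_rot: [180.0, -0.1, 170.4]
ft_force: [0.8, 0.5, -2.3]
width: 0.0179
grasp_force: 22.0
```

Request:
{"fn": "step_arm", "kwargs": {
  "slide": [
    [0, 0, 0.1],
    [0, 0, 0.1],
    [0, 0, 0.1],
    [0, 0, 0]
  ],
  "angular": [
    [0, 0, 0],
    [0, 0, 0],
    [0, 0, 0],
    [0, 0, 0]
  ],
  "gripper": [0.6, 0.6, 0.6, 0.6]
}}

```text
clock: 33.75
ee_pos: [0.5493, -0.0598, 0.1161]
tool_rot: [180.0, -0.1, 170.4]
ft_force: [-0.3, 0.2, -3.3]
width: 0.0177
grasp_force: 22.0
```

Request:
{"fn": "step_arm", "kwargs": {
  "slide": [
    [0, 0, 0.1],
    [0, 0, 0.1],
    [0, 0, 0.05],
    [0, 0, 0]
  ],
  "angular": [
    [0, 0, 0],
    [0, 0, 0],
    [0, 0, 0],
    [0, 0, 0]
  ],
  "gripper": [0.6, 0.6, 0.6, 0.6]
}}

```text
clock: 34.25
ee_pos: [0.5494, -0.0598, 0.1088]
tool_rot: [180.0, -0.1, 170.4]
ft_force: [-0.1, 0.1, -2.3]
width: 0.0178
grasp_force: 22.0
```

Request:
{"fn": "step_arm", "kwargs": {
  "slide": [
    [0, 0, 0.05],
    [0, 0, 0],
    [0, 0, 0],
    [0, 0, 0],
    [0, 0, 0],
    [0, 0, -0.5],
    [0, 0, -0.9],
    [0, 0, -0.9],
    [0, 0, -0.9],
    [0, 0, 0]
  ],
  "angular": [
    [0, 0, 0],
    [0, 0, 0],
    [0, 0, 0],
    [0, 0, 0],
    [0, 0, 0],
    [0, 0, 0],
    [0, 0, 0],
    [0, 0, 0],
    [0, 0, 0],
    [0, 0, 0]
  ],
  "gripper": [0.6, 0.6, -0.1, -0.1, -0.1, -0.1, -0.1, -0.3, -0.3, -0.3]
}}

```text
clock: 35.5
ee_pos: [0.5509, -0.06, 0.2068]
tool_rot: [180.0, 0.3, 170.4]
ft_force: [0.5, -0.2, -0.4]
width: 0.0557
grasp_force: 0.0
```

```bash
python3 car.py; python3 plan.py .540 .268 .2 183.3
```

```text
carrier 461 pix [228.2 230.6] mean [0.5370537 0.2691034] rect (0.5399, 0.271) [0.104 0.058] 3.3
post 24 pix [225.2 227.6] mean [0.5385433 0.2659893] rect (0.5384, 0.2668) [0.014 0.015] 70.8
cover 551 pix [417.4 255.1] mean [ 0.44277364 -0.32961938] rect (0.4431, -0.3298) [0.105 0.057] 7.1
cover 536 pix [392.8 258.2] mean [ 0.4350987 -0.2507923] rect (0.4346, -0.2507) [0.106 0.056] 6.5
key 4 pix [306.5 233.5] mean [0.51878864 0.02092264] rect (0.5188, 0.0209) [0.003 0.003] 88.5
rot total [ 0.002  0.016 -1.612] -> 2 rows [ 0.001  0.008 -0.806] | slide total [-0.287 10.934  0.168] -> 12 rows [-0.024  0.911  0.014]
```

Request:
{"fn": "step_arm", "kwargs": {
  "slide": [
    [0, 0, 0],
    [0, 0, 0],
    [-0.03, 0.95, 0],
    [-0.03, 0.95, 0],
    [-0.03, 0.95, 0],
    [-0.03, 0.95, 0],
    [-0.03, 0.95, 0],
    [-0.03, 0.95, 0],
    [-0.03, 0.95, 0],
    [-0.03, 0.95, 0],
    [-0.03, 0.95, 0],
    [-0.03, 0.95, 0]
  ],
  "angular": [
    [0, 0, -0.8],
    [0, 0, -0.8],
    [0, 0, 0],
    [0, 0, 0],
    [0, 0, 0],
    [0, 0, 0],
    [0, 0, 0],
    [0, 0, 0],
    [0, 0, 0],
    [0, 0, 0],
    [0, 0, 0],
    [0, 0, 0]
  ],
  "gripper": [-0.3, -0.3, -0.3, -0.3, -0.3, -0.3, -0.3, -0.3, -0.3, -0.3, -0.3, -0.3]
}}

```text
clock: 37.05
ee_pos: [0.542, 0.2259, 0.2025]
tool_rot: [-180.0, -0.1, -176.8]
ft_force: [-0.1, -0.6, 1.0]
width: 0.0555
grasp_force: 0.0
```

Request:
{"fn": "step_arm", "kwargs": {
  "slide": [
    [0, 0.95, 0],
    [0, 0.48, 0],
    [0, 0, 0],
    [0, 0, 0]
  ],
  "angular": [
    [0, 0, 0],
    [0, 0, 0],
    [0, 0, 0],
    [0, 0, 0]
  ],
  "gripper": [-0.3, -0.3, -0.3, -0.3]
}}

```text
clock: 37.55
ee_pos: [0.5402, 0.2672, 0.2034]
tool_rot: [-180.0, -0.1, -176.8]
ft_force: [0.0, -0.2, -0.5]
width: 0.0557
grasp_force: 0.0
```

```bash
python3 plan.py .540 .268 .12 183.3
```

```text
rot total [-0.    -0.007 -0.016] -> 0 rows [-0.    -0.007 -0.016] | slide total [0.004 0.027 2.782] -> 3 rows [0.001 0.009 0.927]
```

Request:
{"fn": "step_arm", "kwargs": {
  "slide": [
    [0, 0.03, 0.9],
    [0, 0, 0.9],
    [0, 0, 0.9],
    [0, 0, 0]
  ],
  "angular": [
    [0, 0, 0],
    [0, 0, 0],
    [0, 0, 0],
    [0, 0, 0]
  ],
  "gripper": [-0.3, -0.3, -0.3, -0.3]
}}

```text
clock: 38.05
ee_pos: [0.5389, 0.2673, 0.1207]
tool_rot: [-179.9, -0.2, -176.9]
ft_force: [0.4, 0.4, 0.4]
width: 0.0553
grasp_force: 0.0
```

```bash
python3 plan.py .540 .268 .076 183.3
python3 - <<'E'
from h import *
c=cap('side'); u,v=map(int,proj(c,[.54,.268,.08]))
cv2.imwrite('pics/s8c.png',cv2.resize(c['frame'][v-70:v+50,u-80:u+80,::-1],None,fx=4,fy=4,interpolation=cv2.INTER_CUBIC))
E
```

```text
rot total [-0.009 -0.031 -0.021] -> 1 rows [-0.009 -0.031 -0.021] | slide total [-0.037  0.022  1.49 ] -> 2 rows [-0.019  0.011  0.745]
```

View pics/s8c.png

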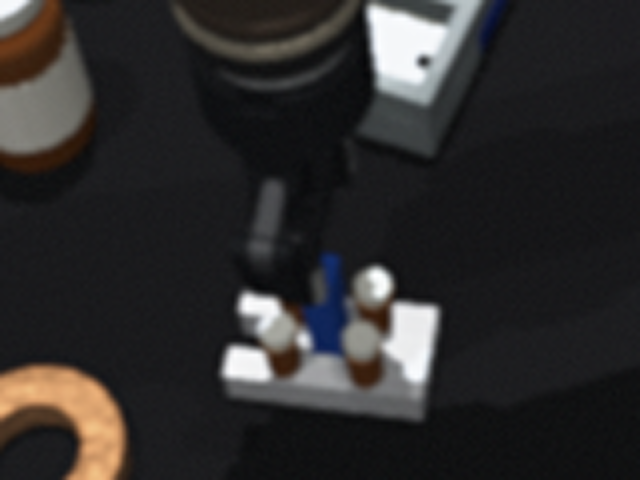

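```bash
python3 - <<'E'
from h import *
c=cap('side'); u,v=map(int,proj(c,[.54,.268,.08])); q=lambda X: (np.array(proj(c,X))-[u-80,v-70])*4
for X in ([.54,.268,.1],[.54,.268,.04],[.5389,.2673,.127],[.5389,.303,.127],[.5389,.318,.127],[.5389,.232,.127],[.5389,.318,.15]): print(X,q(X).round())
E
python3 tri.py 2>&1 | head -4
```

```text
[0.54, 0.268, 0.1] [316. 262.]
[0.54, 0.268, 0.04] [327. 321.]
[0.5389, 0.2673, 0.127] [314. 232.]
[0.5389, 0.303, 0.127] [293. 301.]
[0.5389, 0.318, 0.127] [284. 330.]
[0.5389, 0.232, 0.127] [333. 168.]
[0.5389, 0.318, 0.15] [279. 306.]
side [259 346   4   8  24] at z.1 & .08: [0.5345 0.27  ] [0.5391 0.2598]
```

Carrier A is in place and the projected finger and post positions agree with the picture, so I descend and grip.

Request:
{"fn": "step_arm", "kwargs": {
  "slide": [
    [-0.035, 0.02, 0.74],
    [0, 0, 0.74],
    [0, 0, 0],
    [0, 0, 0],
    [0, 0, 0],
    [0, 0, 0],
    [0, 0, 0],
    [0, 0, 0],
    [0, 0, 0]
  ],
  "angular": [
    [0, -0.03, -0.02],
    [0, 0, 0],
    [0, 0, 0],
    [0, 0, 0],
    [0, 0, 0],
    [0, 0, 0],
    [0, 0, 0],
    [0, 0, 0],
    [0, 0, 0]
  ],
  "gripper": [-0.3, -0.3, -0.3, -0.3, 0.6, 0.6, 0.6, 0.6, 0.6]
}}

```text
clock: 39.38
ee_pos: [0.5416, 0.2701, 0.0791]
tool_rot: [179.9, 0.3, -176.6]
ft_force: [0.1, 0.9, 5.2]
width: 0.0177
grasp_force: 21.8
```

Request:
{"fn": "step_arm", "kwargs": {
  "slide": [
    [0, 0, -0.5],
    [0, 0, -0.9],
    [0, 0, -0.9],
    [0, 0, -0.9],
    [0, 0, -0.9],
    [0, 0, 0],
    [0, 0, 0],
    [0, 0, 0]
  ],
  "angular": [
    [0, 0, 0],
    [0, 0, 0],
    [0, 0, 0],
    [0, 0, 0],
    [0, 0, 0],
    [0, 0, 0.81],
    [0, 0, 0.81],
    [0, 0, 0]
  ],
  "gripper": [0.6, 0.6, 0.6, 0.6, 0.6, 0.6, 0.6, 0.6]
}}

```text
clock: 40.38
ee_pos: [0.5404, 0.2692, 0.2011]
tool_rot: [180.0, 0.1, 170.5]
ft_force: [0.0, -0.6, -3.1]
width: 0.0177
grasp_force: 21.2
```

```bash
python3 plan.py .5742 .0902 .2 170.4
```

```text
rot total [0.002 0.018 0.009] -> 0 rows [0.002 0.018 0.009] | slide total [-2.106 -5.695  0.036] -> 6 rows [-0.351 -0.949  0.006]
```

Request:
{"fn": "step_arm", "kwargs": {
  "slide": [
    [-0.357, -0.949, 0],
    [-0.357, -0.949, 0],
    [-0.357, -0.949, 0],
    [-0.357, -0.949, 0],
    [-0.357, -0.949, 0],
    [-0.357, -0.949, 0],
    [0, 0, 0],
    [0, 0, 0]
  ],
  "angular": [
    [0, 0, 0],
    [0, 0, 0],
    [0, 0, 0],
    [0, 0, 0],
    [0, 0, 0],
    [0, 0, 0],
    [0, 0, 0],
    [0, 0, 0]
  ],
  "gripper": [0.6, 0.6, 0.6, 0.6, 0.6, 0.6, 0.6, 0.6]
}}

```text
clock: 41.38
ee_pos: [0.5754, 0.0906, 0.2011]
tool_rot: [179.9, 0.2, 170.5]
ft_force: [-0.1, 0.2, -4.7]
width: 0.0171
grasp_force: 21.3
```

Request:
{"fn": "step_arm", "kwargs": {
  "slide": [
    [0, 0, 0.7],
    [0, 0, 0.7],
    [0, 0, 0.4],
    [0, 0, 0],
    [0, 0, 0]
  ],
  "angular": [
    [0, 0, 0],
    [0, 0, 0],
    [0, 0, 0],
    [0, 0, 0],
    [0, 0, 0]
  ],
  "gripper": [0.6, 0.6, 0.6, 0.6, 0.6]
}}

```text
clock: 42.0
ee_pos: [0.5762, 0.0908, 0.1481]
tool_rot: [179.9, 0.3, 170.4]
ft_force: [0.4, -0.6, -2.9]
width: 0.0176
grasp_force: 21.3
```

```bash
python3 plan.py .5752 .090 .137 170.4
python3 - <<'E'
from h import *
c=cap('side'); u,v=map(int,proj(c,[.5742,.09,.07]))
cv2.imwrite('pics/s9c.png',cv2.resize(c['frame'][v-60:v+60,u-80:u+80,::-1],None,fx=5,fy=5,interpolation=cv2.INTER_CUBIC))
yaw=np.radians(-9.6); R=np.array([[np.cos(yaw),-np.sin(yaw)],[np.sin(yaw),np.cos(yaw)]])
p=lambda b,X,Y,z: [int(k) for k in np.round((np.array(proj(c,[*(np.array(b)+R@[X,Y]),z]))-[u-80,v-60])*5+2)]
print('bay2 mouth',[p((.5742,.0902),sx*.0525,sy*.0275,.054) for sx in(-1,1) for sy in(-1,1)])
s=bot.state(); b=s['ee_pos'][:2]; z=s['ee_pos'][2]-.0775
print('foot bottom',[p(b,sx*.05,sy*.025,z) for sx in(-1,1) for sy in(-1,1)],'top',[p(b,sx*.05,sy*.025,z+.024) for sx in(-1,1) for sy in(-1,1)])
E
```

```text
rot total [0.012 0.031 0.005] -> 1 rows [0.012 0.031 0.005] | slide total [ 0.028 -0.032  0.368] -> 1 rows [ 0.028 -0.032  0.368]
bay2 mouth [[540, 314], [492, 409], [328, 250], [275, 341]]
foot bottom [[526, 294], [482, 381], [322, 233], [273, 316]] top [[524, 261], [479, 349], [317, 199], [266, 283]]
```

View pics/s9c.png

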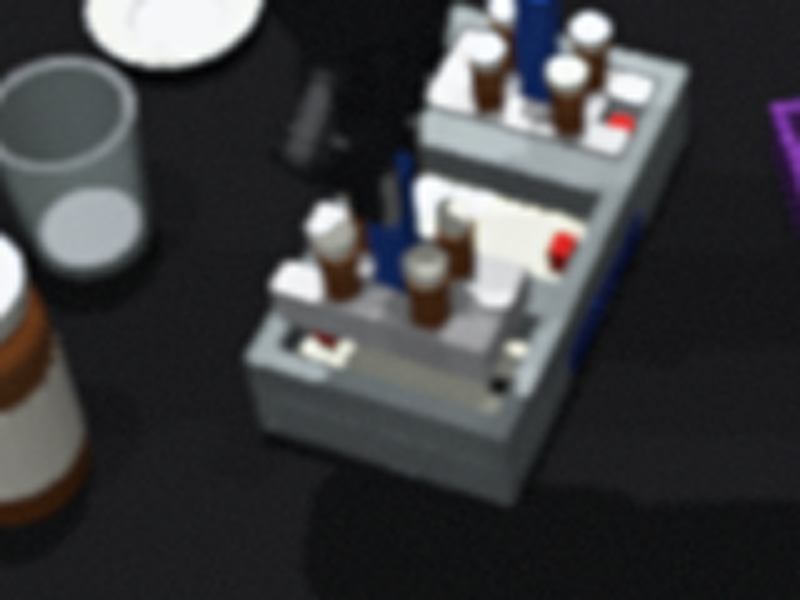

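Carrier B sits flush in bay 0 with the key in its slot (620,122). Carrier A is level over bay 2, with its slotted end at the key (325,338).

Request:
{"fn": "step_arm", "kwargs": {
  "slide": [
    [0.03, -0.03, 0.37],
    [0, 0, 0.1],
    [0, 0, 0.1],
    [0, 0, 0.1],
    [0, 0, 0]
  ],
  "angular": [
    [0.01, 0.03, 0],
    [0, 0, 0],
    [0, 0, 0],
    [0, 0, 0],
    [0, 0, 0]
  ],
  "gripper": [0.6, 0.6, 0.6, 0.6, 0.6]
}}

```text
clock: 42.68
ee_pos: [0.5747, 0.0897, 0.1269]
tool_rot: [-180.0, -0.1, 170.4]
ft_force: [0.1, -0.8, -3.2]
width: 0.0172
grasp_force: 21.3
```

Request:
{"fn": "step_arm", "kwargs": {
  "slide": [
    [0, 0, 0.1],
    [0, 0, 0.1],
    [0, 0, 0.1],
    [0, 0, 0]
  ],
  "angular": [
    [0, 0, 0],
    [0, 0, 0],
    [0, 0, 0],
    [0, 0, 0]
  ],
  "gripper": [0.6, 0.6, 0.6, 0.6]
}}

```text
clock: 43.18
ee_pos: [0.5746, 0.0897, 0.1177]
tool_rot: [-180.0, -0.1, 170.4]
ft_force: [0.1, 0.8, -3.0]
width: 0.0174
grasp_force: 21.3
```

Request:
{"fn": "step_arm", "kwargs": {
  "slide": [
    [0, 0, 0.1],
    [0, 0, 0.1],
    [0, 0, 0.08],
    [0, 0, 0]
  ],
  "angular": [
    [0, 0, 0],
    [0, 0, 0],
    [0, 0, 0],
    [0, 0, 0]
  ],
  "gripper": [0.6, 0.6, 0.6, 0.6]
}}

```text
clock: 43.68
ee_pos: [0.5747, 0.0897, 0.1095]
tool_rot: [-180.0, -0.1, 170.4]
ft_force: [-0.6, 0.6, -3.1]
width: 0.018
grasp_force: 21.3
```

Request:
{"fn": "step_arm", "kwargs": {
  "slide": [
    [0, 0, 0],
    [0, 0, 0],
    [0, 0, 0],
    [0, 0, -0.5],
    [0, 0, -0.9],
    [0, 0, -0.9],
    [0, 0, -0.9],
    [0, 0, 0]
  ],
  "angular": [
    [0, 0, 0],
    [0, 0, 0],
    [0, 0, 0],
    [0, 0, 0],
    [0, 0, 0],
    [0, 0, 0],
    [0, 0, 0],
    [0, 0, 0]
  ],
  "gripper": [-0.1, -0.1, -0.1, -0.1, -0.1, 0, 0, 0]
}}

```text
clock: 44.68
ee_pos: [0.5762, 0.0899, 0.2092]
tool_rot: [179.9, 0.2, 170.4]
ft_force: [0.7, 0.3, 0.2]
width: 0.0426
grasp_force: 0.0
```

```bash
python3 plan.py .50 -.15 .2 140
python3 - <<'E'
from h import *
c=cap('side'); u,v=map(int,proj(c,[.56,.0,.05]))
cv2.imwrite('pics/s10c.png',cv2.resize(c['frame'][v-110:v+70,u-100:u+140,::-1],None,fx=3.3,fy=3.3,interpolation=cv2.INTER_CUBIC))
E
```

```text
rot total [0.02  0.027 3.801] -> 5 rows [0.004 0.005 0.76 ] | slide total [-3.194 -7.76   0.306] -> 9 rows [-0.355 -0.862  0.034]
```

View pics/s10c.png

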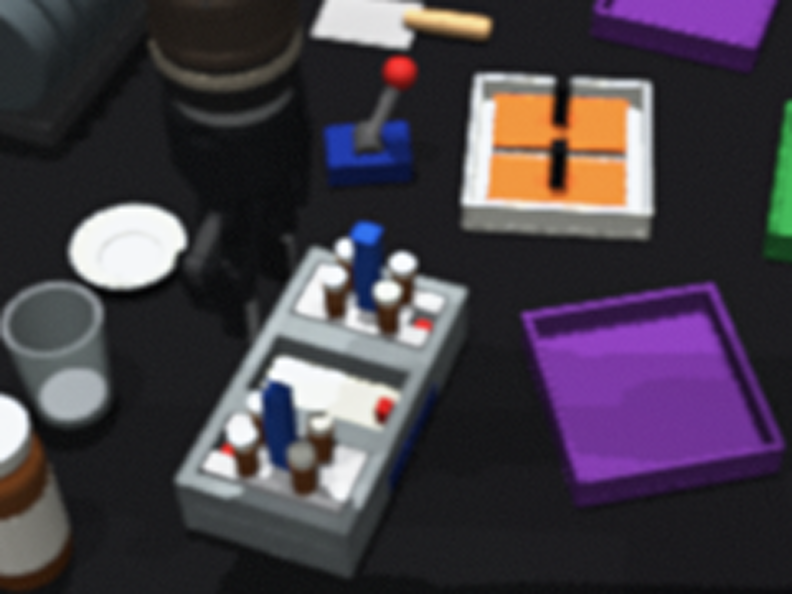

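Both carriers are seated flush with their keys in the slots, and both covers are flat. Next I locate the lever and its direction.

```bash
cat > lev.py <<'E'
from h import *
from scipy.optimize import least_squares
B=[];
for n in('top','side'):
    c=cap(n); f=c['frame'].astype(int); r,g,b=f[...,0],f[...,1],f[...,2]
    u,v=map(int,proj(c,[.58,-.272,.07])); W=np.zeros(r.shape,bool); W[v-28:v+28,u-28:u+28]=1
    m=W&(r>140)&(g<80)&(b<90); ys,xs=np.nonzero(m); B.append((c,xs.mean(),ys.mean())); print(n,'ball',len(xs),xs.mean(),ys.mean())
    if n=='top':
        m=(W&(b>90)&(r<.6*b)).astype(np.uint8); ys,xs=np.nonzero(m)
        P=np.array([ray(c,x,y,.025)[:2] for x,y in zip(xs,ys)],np.float32); print('base',len(xs),cv2.minAreaRect(P),P.mean(0))
s=least_squares(lambda X: np.concatenate([np.array(proj(c,X))-[u,v] for c,u,v in B]),[.57,-.27,.09]); print('ball',s.x,s.cost)
E
python3 lev.py
```

```text
top ball 50 401.28 212.86
base 223 ((0.5975574851036072, -0.26202401518821716), (0.07100735604763031, 0.05279660224914551), 16.273672103881836) [ 0.6037499  -0.25622573]
side ball 55 301.8181818181818 166.43636363636364
ball [ 0.56826551 -0.27120452  0.10034158] 0.060504329228632116
```

```bash
python3 plan.py .530 -.2823 .2 196.3
```

```text
rot total [ 0.    -0.009 -3.236] -> 4 rows [ 0.    -0.002 -0.809] | slide total [  4.909 -11.484   0.178] -> 13 rows [ 0.378 -0.883  0.014]
```

Request:
{"fn": "step_arm", "kwargs": {
  "slide": [
    [0, 0, 0],
    [0, 0, 0],
    [0, 0, 0],
    [0, 0, 0],
    [0.41, -0.957, 0],
    [0.41, -0.957, 0],
    [0.41, -0.957, 0],
    [0.41, -0.957, 0],
    [0.41, -0.957, 0],
    [0.41, -0.957, 0],
    [0.41, -0.957, 0],
    [0.41, -0.957, 0]
  ],
  "angular": [
    [0, 0, -0.81],
    [0, 0, -0.81],
    [0, 0, -0.81],
    [0, 0, -0.81],
    [0, 0, 0],
    [0, 0, 0],
    [0, 0, 0],
    [0, 0, 0],
    [0, 0, 0],
    [0, 0, 0],
    [0, 0, 0],
    [0, 0, 0]
  ],
  "gripper": [1, 1, 1, 1, 1, 1, 1, 1, 1, 1, 1, 1]
}}

```text
clock: 46.32
ee_pos: [0.5442, -0.1592, 0.2045]
tool_rot: [179.9, -0.1, -163.7]
ft_force: [1.0, 0.8, -0.7]
width: -0.0001
grasp_force: 0.0
```

Request:
{"fn": "step_arm", "kwargs": {
  "slide": [
    [0.41, -0.957, 0],
    [0.41, -0.957, 0],
    [0.41, -0.957, 0],
    [0.41, -0.957, 0],
    [0, 0, 0],
    [0, 0, 0]
  ],
  "angular": [
    [0, 0, 0],
    [0, 0, 0],
    [0, 0, 0],
    [0, 0, 0],
    [0, 0, 0],
    [0, 0, 0]
  ],
  "gripper": [1, 1, 1, 1, 1, 1]
}}

```text
clock: 47.08
ee_pos: [0.5297, -0.2819, 0.2049]
tool_rot: [179.9, -0.1, -163.7]
ft_force: [-0.3, -0.2, 0.2]
width: -0.0002
grasp_force: 0.0
```

```bash
python3 plan.py .530 -.2823 .085 196.3
```

```text
rot total [ 0.012 -0.012  0.002] -> 0 rows [ 0.012 -0.012  0.002] | slide total [-0.005 -0.016  3.996] -> 5 rows [-0.001 -0.003  0.799]
```

Request:
{"fn": "step_arm", "kwargs": {
  "slide": [
    [0, 0, 0.8],
    [0, 0, 0.8],
    [0, 0, 0.8],
    [0, 0, 0.8],
    [0, 0, 0.8],
    [0, 0, 0],
    [0, 0, 0]
  ],
  "angular": [
    [0, 0, 0],
    [0, 0, 0],
    [0, 0, 0],
    [0, 0, 0],
    [0, 0, 0],
    [0, 0, 0],
    [0, 0, 0]
  ],
  "gripper": [1, 1, 1, 1, 1, 1, 1]
}}

```text
clock: 47.95
ee_pos: [0.5305, -0.2819, 0.0866]
tool_rot: [-180.0, -0.0, -163.6]
ft_force: [-0.4, 0.0, -0.3]
width: 0.0001
grasp_force: 0.0
```

Request:
{"fn": "step_arm", "kwargs": {
  "slide": [
    [-0.35, 0, 0],
    [-0.35, 0, 0],
    [-0.35, 0, 0],
    [-0.35, 0, 0],
    [-0.35, 0, 0],
    [-0.35, 0, 0],
    [-0.35, 0, 0],
    [-0.35, 0, 0],
    [0, 0, 0],
    [0, 0, 0]
  ],
  "angular": [
    [0, 0, 0],
    [0, 0, 0],
    [0, 0, 0],
    [0, 0, 0],
    [0, 0, 0],
    [0, 0, 0],
    [0, 0, 0],
    [0, 0, 0],
    [0, 0, 0],
    [0, 0, 0]
  ],
  "gripper": [1, 1, 1, 1, 1, 1, 1, 1, 1, 1]
}}

```text
clock: 49.2
ee_pos: [0.6104, -0.2586, 0.0853]
tool_rot: [180.0, -0.1, -163.7]
ft_force: [-3.0, 0.7, -1.6]
width: -0.0001
grasp_force: 1.0
```

Run:
```python
from h import *
c=cap('side'); f=c['frame'].astype(int); r,g,b=f[...,0],f[...,1],f[...,2]
u,v=map(int,proj(c,[.6,-.26,.07])); W=np.zeros(r.shape,bool); W[v-35:v+35,u-40:u+40]=1
ys,xs=np.nonzero(W&(r>140)&(g<80)&(b<90)); print(len(xs),xs.mean() if len(xs) else 0,ys.mean() if len(xs) else 0)
U=np.array([.96,.28])
for q in (.1,.7,.85,.95,1.0): a=q-.5; print(q,np.round(proj(c,[*(np.array([.5975,-.262])+U*.08*np.sin(a)),.022+.08*np.cos(a)]),1))
cv2.imwrite('pics/s11.png',cv2.resize(c['frame'][v-60:v+60,u-80:u+80,::-1],None,fx=4,fy=4))
```

```text
14 275.92857142857144 169.35714285714286
0.1 [301.8 167.9]
0.7 [284.  167.7]
0.85 [279.8 168.9]
0.95 [277. 170.]
1.0 [275.7 170.6]
```

Request:
{"fn": "step_arm", "kwargs": {
  "slide": [
    [-0.06, 0, 0],
    [0, 0, 0],
    [0.5, 0, 0],
    [0.6, 0, 0],
    [0, 0, -0.8],
    [0, 0, -0.8],
    [0, 0, -0.8],
    [0, 0, -0.8],
    [0.9, 0, 0],
    [0.9, 0, 0],
    [0.9, 0, 0],
    [0, 0, 0]
  ],
  "angular": [
    [0, 0, 0],
    [0, 0, 0],
    [0, 0, 0],
    [0, 0, 0],
    [0, 0, 0],
    [0, 0, 0],
    [0, 0, 0],
    [0, 0, 0],
    [0, 0, 0],
    [0, 0, 0],
    [0, 0, 0],
    [0, 0, 0]
  ],
  "gripper": [1, 1, 1, 1, 1, 1, 1, 1, 1, 1, 1, 1]
}}

```text
clock: 50.75
ee_pos: [0.5012, -0.2909, 0.1827]
tool_rot: [-180.0, 0.0, -163.8]
ft_force: [0.6, 0.1, -0.3]
width: -0.0
grasp_force: 0.0
```

Run:
```python
from h import *
c=cap('side'); f=c['frame'].astype(int); r,g,b=f[...,0],f[...,1],f[...,2]
u,v=map(int,proj(c,[.6,-.26,.07])); W=np.zeros(r.shape,bool); W[v-35:v+35,u-40:u+40]=1
ys,xs=np.nonzero(W&(r>140)&(g<80)&(b<90)); print(len(xs),xs.mean(),ys.mean(),bot.state()['ft_force'])
cv2.imwrite('pics/s12.png',cv2.resize(c['frame'][140:340,170:410,::-1],None,fx=3.3,fy=3,interpolation=cv2.INTER_CUBIC))
```

```text
47 276.4468085106383 169.14893617021278 [ 0.66829361 -0.23419758  0.15136809]
```

View pics/s12.png

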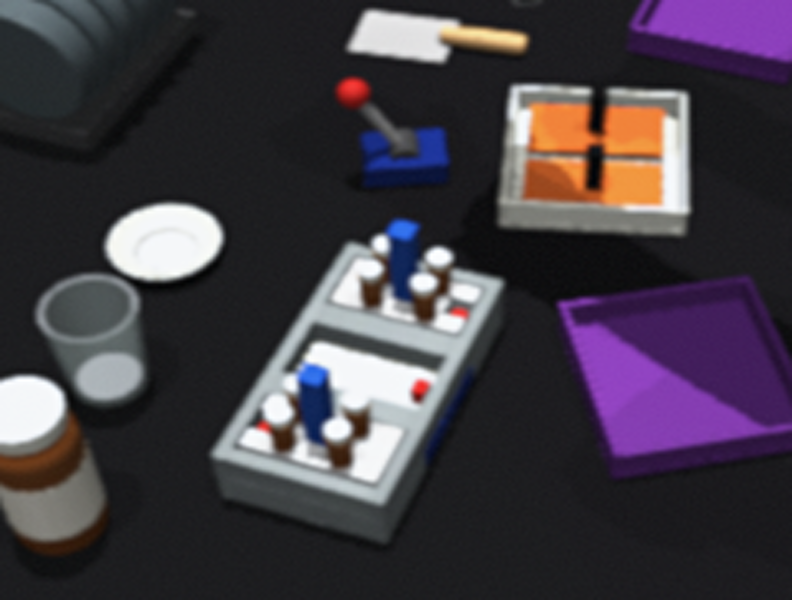

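The lever leans fully over to on: the ball is at about 0.97 rad by projection. Both carriers are seated, both covers are flat, and the arm is clear. Handing in.

```bash
python3 -c "
from workcell import bot; print(bot.sign_off())"
```

```text
the job is handed in; nothing more can be done
None
```

The job is handed in, with no score returned: in the last camera view both covers lie flat in the white tray, both carriers are seated in bays 0 and 2, and the drive lever is over to on at about 0.97 rad.

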